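# Shut down the coffee corner

## Task

Shut down the coffee corner. First turn the heat dial, down in its well, clockwise until the white pointer is at the red off dot; only then lift the empty decanter by its handle off the warming plate and stand it in the middle of the cork mat, upright throughout. Also after the dial, press the bin's orange release tab, swing the cover fully open, put every used pod from the counter into the bin and press the cover shut until it latches, leaving the mug, pitcher and scoop where they are.

Things in the scene. Friction and masses are not known exactly. Their poses are not given: they have to be found in the camera images.
- station: low black coffee base, fixed, 160 (x) x 440 (y) x 80 mm high. Origin on the counter under the dial's axis; x points away from the robot (front face at x=-80 mm), y left. Left (y=55..205): open-topped pod bin, walls 9 mm, under a cover. Middle: round well 86 mm across, 45 mm deep, holding the dial. Right: steel warming plate 116 mm across, centre (0,-160), top at z=84 mm
- dial (a joint): angle of the heat dial (rad): grows clockwise seen from above, range 0 to 2.7, off (pointer at the red dot) at 2.2; starts on, between 0 and 0.7. Stays where it is left (friction 0.03 N m)
- dial_grip (a point): point on the dial's vertical axis, 57 mm above the counter, 23 mm below the well's rim. Dial: grey disc 48 mm across, 35 to 43 mm above the counter, with a blue grip bar 46 mm long, 13 mm wide on it, 43 to 67 mm above the counter. The bar's end with the white line is the pointer
- dial_pointer (a point): the pointer end of the dial's grip bar, on its top, 22 mm from the axis (moves with the dial)
- off_mark (a point): red dot on the station's top at the front rim of the well, 52 mm in front of the dial's axis: the off position
- cover (a joint): angle of the bin's cover (rad): 0 shut, grows as it swings up and away from the robot, stop at 1.75. Latched it reads below 0.02; when the tab is pressed it pops up to about 0.4 to 0.7, then its stiff hinge (0.05 N m) leaves it where it is put. To shut: press its front edge down (about 10 N) until it snaps under the catch
- cover_hinge (a point): middle of the cover's hinge line, at the bin's far side (station frame 67, 130, 83.5 mm); the line runs along the station's y
- cover_edge (a point): middle of the cover's free front edge (moves with the cover), 154 mm from the hinge line. Grey cover 154 x 146 mm, 5 mm thick (point at mid-thickness), overhanging the front by 7 mm; two prongs 10 mm wide hang 20 mm down, 34 mm left and right of the middle; the orange tab lies between and below them
- tab (a joint): travel of the release tab (m): 0 at rest, up to 0.008 pressed inward (station +x); spring, 2 N to start and 7 N fully in; about 5 mm frees the cover; springs back
- tab_face (a point): centre of the front face of the orange release tab, 30 mm wide, 22 mm tall, 52 mm above the counter, standing 20 mm out of the station's front under the cover's edge
- bin_floor (a point): centre of the bin's inner floor, 9 mm above the counter; the bin inside is 142 (x) x 132 (y) mm, its rim 71 mm above this point
- decanter: empty glass decanter, 120 mm high, 94 mm across, neck 68 mm across near the top, 0.3 kg. Origin: centre of its underside; z up; handle on its -x side. At the start it stands on the warming plate
- decanter_handle (a point): point in the black handle's upright bar, 79 mm from the decanter's axis and 90 mm above its underside. The bar is 14 mm (radial) x 13 mm (across), from 32 to 107 mm above the underside, joined to the decanter by arms of the same 13 mm width at 37 and 102 mm
- mat: round cork mat, fixed, 150 mm across, 6 mm thick. Origin: centre of its underside
- pod0: used coffee pod, rigid, red: 38 mm across, 28 mm high, straight sides up to 22 mm, 18 g. Origin: centre of its underside, z its own axis. May be absent
- pod1: used coffee pod, rigid, white: 38 mm across, 28 mm high, straight sides up to 22 mm, 18 g. Origin: centre of its underside, z its own axis. May be absent
- pod2: used coffee pod, rigid, blue: 38 mm across, 28 mm high, straight sides up to 22 mm, 18 g. Origin: centre of its underside, z its own axis. May be absent
- pod3: used coffee pod, rigid, green: 38 mm across, 28 mm high, straight sides up to 22 mm, 18 g. Origin: centre of its underside, z its own axis. May be absent
- mug: white porcelain mug, 82 mm across, 95 mm high, handle at +y. Origin: centre of its underside. To be left alone
- pitcher: small stainless milk pitcher, 80 mm across, 95 mm high. Origin: centre of its underside. To be left alone
- scoop: green plastic coffee scoop, 130 mm long, 42 mm wide, 26 mm high. Origin: under its middle, bowl at +x. To be left alone
Not all that is in view belongs to the job. There is more than one size of the pod0; the job needs the smaller. Of the things shaped like the pod3, the green one is meant.

How it is judged:
By the outcome, as a careful person would: the job done as asked, in the order asked, and still so for the second after the job is handed in, with the robot touching nothing.
Of pod0, pod1, pod2, pod3 only 2 to 4 are there at a start; the rules pass over those that are not, and their reading is None.
At some moment in a run one of pod0, pod1, pod2, pod3 may be knocked a few centimetres aside while the robot is not near it.
It also fails if it takes over 210 s, if anything falls off the work surface, if the arm or the gripper's body presses on something with over 40 N, if the wrist force passes 120 N, or if a joint passes its speed limit or range.

## Robot

A 6-joint arm with a two-finger parallel gripper is mounted at the origin on the work surface. World frame = base frame: x ahead of the robot, y to its left, z up, the work surface at z = 0. Lengths are in m, angles in rad, forces in N, time in s.
With the tool pointing down it reaches from about 0.275 to 1 m from the base axis. Payload 8.4 kg.
Tool frame: the origin (TCP) lies at the very end of the fingers, on their centre line; the grasp point (between the pads) lies 19 mm behind it; z points along the fingers, y is the line along which they close (so a half turn about z gives the same grasp; the last joint's range is limited). The gripper opens to 85 mm and grips with 20 to 120 N. Pads are 22 mm wide; open, the fingers measure 114 mm over their backs; the gripper's body (76 mm by 85 mm) begins 54 mm behind the grasp point. The pads swing forward as they close: fully open they stand 13 mm farther back than shut.
Start: joints at [1.213, 0.353, 1.633, -0, 1.155, -0.002], TCP at [0.218, 0.586, 0.231] pointing down, gripper open.
Joint ranges: [-2.63, 2.63], [-0.92, 2.1], [0.06, 2.66], [-1.3, 4.44], [0, 2.69], [-3.02, 3.02]. Speed limits (rad/s): [2.22, 2.22, 2.79, 3.14, 3.14, 3.14].

## Interface

Orientations are given as a unit quaternion [w, x, y, z].
In Python, from cell import arm, vision, job_done gives the robot as it stands.
- The arm moves only by the tool send_rows, never from a script. Its argument "motion" is one flat list of numbers, 6 for each row, row after row: the shift along the tool's x, y, z scaled (see below), then the turn, a rotation vector about the tool's x, y, z scaled (see below). In form: [x, y, z, wx, wy, wz, x, y, z, wx, wy, wz, ...]. A call has 1 to 20 rows; each row is the pose to reach, as a shift and turn from the pose commanded when the call began, along the tool's axes at that moment, turning the shorter way round; what a row does not reach only later rows make up. The controller multiplies each number of a shift by 100 mm and each number of a turn by pi rad. A row lasts 1/8 s, in which the tool goes at most 62.5 mm and 10.7 degrees, less where a joint would pass 70% of its speed; a pose out of reach is approached as far as the arm can. A call with a number of a shift or a turn outside -1 to 1 is refused whole. A call with a gripper value outside its range is refused whole. "claw" is the opening, from -1 (shut) to 1 (fully open), set as the call begins (left out, the last holds). The fingers move at their own pace and stop on an object; "grip_force" is the grip in N (left out, the last holds). Time passes only in rows, so rows that repeat a pose let the fingers close. It gives the time, the measured TCP pose, the force, the opening and the grip force at its end, in the units of the state.
- arm.get_obs(): the state, without advancing time (a new reading comes with each control period).
- vision.get_image(name): name is "side" or "top"; returns (picture, depth): 420x560x3 uint8, blue, green, red; 420x560 float32, m along the optical axis (not along the pixel's ray), 0 where there is no reading.
- vision.get_calibration(name): a dict with "camera_matrix" (3x3 intrinsics, pixels), "rvec" (rotation vector, rad) and "tvec" (3), from world to camera coordinates, as OpenCV has them. Camera axes: x right, y down, z forward; pixel columns grow to the right and rows downward; lengths in m; the calibration is good to about 2 mm. A picture is of the moment at which its call begins. get_calibration takes no time and is no camera call.
- job_done(): hands the job in; it is judged then, once.
Trained networks look in the newest picture that a camera, given by its name, has taken for a name from the list of things; names that differ only in an ending like _2 or _b are one class to them, and where a whole thing is asked for, a point or a joint stands for the part that bears it (a point fixed in the world has none). Each returns a list of dicts, best first, with "conf" (0 to 1); they miss things now and then, are a little off and sometimes report something else, mostly with a low value. They report only what shows in the picture. A call takes as long as a camera call. They do not tell look-alikes from the thing itself.
- vision.search_frame(camera, label): "point" ([column, row] in pixels, amid what is visible of it).
- vision.place_of(camera, label): "point" ([column, row] in pixels: a listed point, or the origin of a listed thing).
The state is a dict: "clock": time; "joints": joint angles; "qd": joint speeds; "tau": joint torques, N m; "eef_pos": TCP position; "ee_rot": TCP orientation; "contact_force": force on the tool from outside, world axes, zero at the start; "torque": the same for the moment, N m; "width": opening from 0.0 (shut) to 1.0 (fully open); "grip_force": force on a finger pad.
Only numpy, scipy, OpenCV 4.12 (cv2) and the standard library are available. Lean on these libraries where they do the work, as an engineer would, in place of code of your own. Each camera call takes 0.05 s, during which the arm holds its last target. There are 200 camera calls.

## Working session

There is one attempt and no reset: what is moved stays moved. The work goes in short steps, Python scripts to look and compute and a tool call to move; the robot and the scene stay as the last step left them, time stands still between calls to the robot, and variables do not carry over. Pictures are saved under pics/ and viewed, at most 14 in all, crops included, and the job is handed in when it is done.

Besides the shell and the picture viewer there is one more tool, called after "Call:" as name(argument=value, ...) on one line, values as JSON. send_rows: Moves the arm, as the interface text tells. Shifts and turns lie within -1 to 1; 1 stands for 100 mm of shift or pi rad of turn. Its arguments: {"type":"object","properties":{"motion":{"type":"array","items":{"type":"number"}},"claw":{"type":"number"},"grip_force":{"type":"number"}},"required":["motion"]}

```bash
ls; mkdir -p pics
cat > h.py <<'E'
import numpy as np, cv2, json
from scipy.spatial.transform import Rotation as R
from cell import arm, vision, job_done
def cal(n):
    c=vision.get_calibration(n); K=np.array(c["camera_matrix"],float)
    return K,cv2.Rodrigues(np.array(c["rvec"],float))[0],np.array(c["tvec"],float).ravel()
def ray(n,p):
    K,Rm,t=cal(n); d=np.linalg.inv(K)@[p[0],p[1],1.]
    return -Rm.T@t, Rm.T@d          # d scaled so that depth z multiplies it
def at_z(n,p,z):
    o,d=ray(n,p); return o+d*(z-o[2])/d[2]
def at_depth(n,p,D):
    o,d=ray(n,p); u,v=int(round(p[0])),int(round(p[1]))
    w=D[max(v-1,0):v+2,max(u-1,0):u+2]; w=w[w>0]
    return o+d*np.median(w) if len(w) else None
def proj(n,P):
    K,Rm,t=cal(n); q=K@(Rm@np.asarray(P,float)+t); return q[:2]/q[2]
def cloud(n,D):
    K,Rm,t=cal(n); v,u=np.indices(D.shape)
    X=np.stack([(u-K[0,2])/K[0,0]*D,(v-K[1,2])/K[1,1]*D,D],-1)
    return (X-t)@Rm
def tool(pos,quat=None,yaw=None):
    """shift (units of 100mm) and turn (units of pi) from the present pose to target pos / yaw of tool-down"""
    o=arm.get_obs(); q=np.array(o["ee_rot"]); Rc=R.from_quat(q[[1,2,3,0]])
    s=Rc.inv().apply(np.array(pos)-o["eef_pos"])*10
    return s
E
cat > a.py <<'E'
from h import *
o=arm.get_obs(); print({k:np.round(v,3) for k,v in o.items()})
for n in("top","side"):
    im,D=vision.get_image(n); cv2.imwrite(f"pics/{n}0.png",im); np.save(f"{n}0.npy",D)
    K,Rm,t=cal(n); print(n,np.round(-Rm.T@t,3),np.round(Rm[2],2),K[0,0])
    for l in "dial_grip dial_pointer off_mark cover_hinge cover_edge tab_face bin_floor decanter decanter_handle mat pod0 pod1 pod2 pod3 mug pitcher scoop station".split():
        if n=="side" and l not in "dial_pointer off_mark tab_face decanter decanter_handle pod0 pod1 pod2 pod3 station".split(): continue
        for r in vision.place_of(n,l)[:5]:
            P=at_depth(n,r["point"],D); print(n,l,round(r["conf"],2),np.round(r["point"]),None if P is None else np.round(P,3),np.round(at_z(n,r["point"],0),3)[:2])
E
python3 a.py
```

```text
pics
{'clock': np.float64(0.0), 'joints': array([ 1.213,  0.354,  1.634,  0.   ,  1.155, -0.002]), 'qd': array([-0.002,  0.   , -0.002, -0.001, -0.002, -0.   ]), 'tau': array([-1.0000e-03, -6.0525e+01, -3.4207e+01,  0.0000e+00,  9.0000e-03,
       -0.0000e+00]), 'eef_pos': array([0.218, 0.585, 0.231]), 'ee_rot': array([-0.   ,  0.177,  0.984, -0.001]), 'contact_force': array([ 0.533,  0.398, -0.214]), 'torque': array([-0.004, -0.061,  0.007]), 'grip_force': np.float64(0.0), 'width': np.float64(0.995)}
top [0.373 0.003 1.847] [ 0.09  0.   -1.  ] 526.1675293246068
top dial_grip 0.72 [160. 194.] [0.595 0.435 0.005] [0.596 0.436]
top dial_grip 0.58 [285. 183.] [ 0.622 -0.006  0.07 ] [ 0.632 -0.006]
top dial_grip 0.57 [286. 196.] [ 0.577 -0.01   0.077] [ 0.586 -0.011]
top dial_grip 0.37 [330. 185.] [ 0.611 -0.158  0.091] [ 0.623 -0.166]
top dial_pointer 0.68 [325. 207.] [ 0.535 -0.137  0.124] [ 0.547 -0.147]
top dial_pointer 0.63 [292. 178.] [ 0.645 -0.03   0.036] [ 0.651 -0.031]
top off_mark 0.89 [284. 195.] [ 0.584 -0.003  0.034] [ 0.588 -0.003]
top cover_hinge 0.73 [221. 241.] [0.428 0
[... 3288 characters left out ...]
062 0.019] [0.429 0.044]
side pod2 0.69 [308. 302.] [0.437 0.243 0.021] [0.438 0.227]
side pod2 0.58 [346. 297.] [0.349 0.221 0.029] [0.348 0.199]
side pod2 0.56 [304. 357.] [0.429 0.404 0.036] [0.43  0.382]
side pod2 0.55 [319. 271.] [0.422 0.148 0.027] [0.423 0.125]
side pod2 0.48 [319. 249.] [0.429 0.062 0.019] [0.429 0.044]
side pod3 0.69 [308. 302.] [0.437 0.243 0.021] [0.438 0.227]
side pod3 0.58 [346. 297.] [0.349 0.221 0.029] [0.348 0.199]
side pod3 0.56 [304. 357.] [0.429 0.404 0.036] [0.43  0.382]
side pod3 0.55 [319. 271.] [0.422 0.148 0.027] [0.423 0.125]
side pod3 0.48 [319. 249.] [0.429 0.062 0.019] [0.429 0.044]
side station 0.79 [255. 229.] [0.599 0.082 0.088] [ 0.62  -0.005]
```

Run:
```python
import cv2
a=cv2.imread("pics/top0.png")[140:290,150:450]; cv2.imwrite("pics/top0c.png",cv2.resize(a,(800,400),interpolation=cv2.INTER_CUBIC))
a=cv2.imread("pics/side0.png")[130:400,180:480]; cv2.imwrite("pics/side0c.png",cv2.resize(a,(660,594),interpolation=cv2.INTER_CUBIC))
```

```text
(no output)
```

View pics/top0c.png

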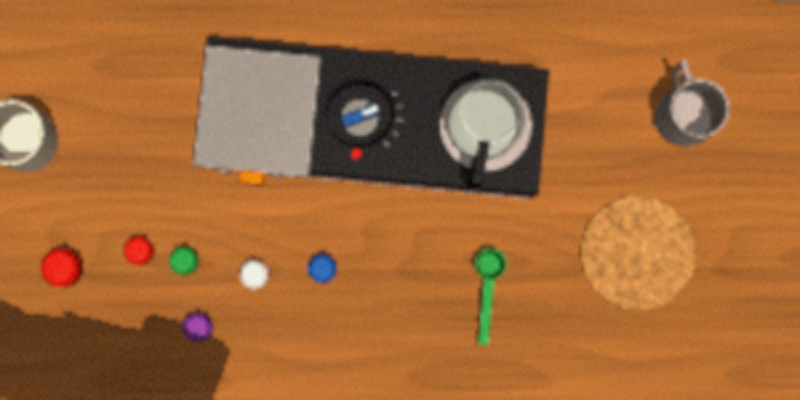

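View pics/side0c.png

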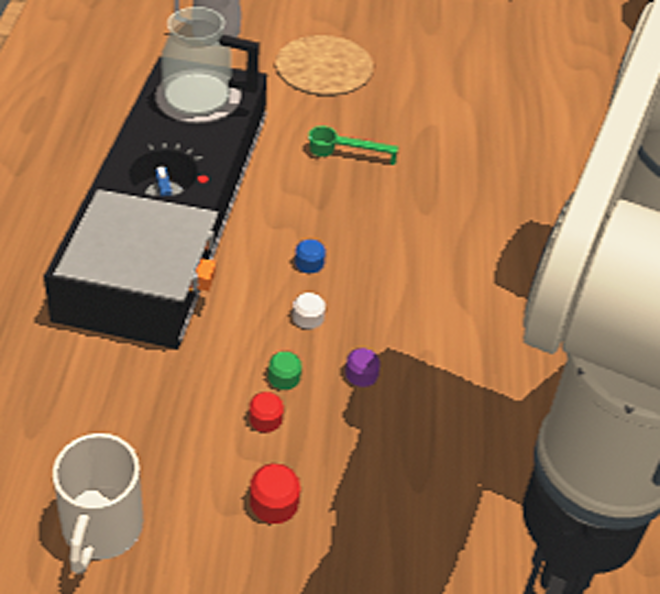

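```bash
cat > m.py <<'E'
from h import *
im=cv2.imread("pics/top0.png"); D=np.load("top0.npy"); P=cloud("top",D)
hsv=cv2.cvtColor(im,cv2.COLOR_BGR2HSV); H,S,V=[hsv[...,i].astype(int) for i in range(3)]
v,u=np.indices(D.shape)
# station top: z band, area
m=(P[...,2]>.068)&(P[...,2]<.1)&(u>215)&(u<365)&(v>140)&(v<225)
blk=m&(V<70); gry=m&(S<40)&(V>110)&(u<275)
for n,mk in(("black",blk),("cover",gry)):
    mk=cv2.morphologyEx(mk.astype(np.uint8),cv2.MORPH_CLOSE if n=="black" else cv2.MORPH_OPEN,np.ones((3,3)))
    ys,xs=np.nonzero(mk); pts=np.array([at_z("top",p,.08 if n=="black" else .086)[:2] for p in zip(xs,ys)])
    r=cv2.minAreaRect((pts*1000).astype(np.float32)); print(n,r,np.round(cv2.boxPoints(r)), len(pts))
def cen(mk,z,n="top"):
    k,l,st,c=cv2.connectedComponentsWithStats(mk.astype(np.uint8)); return [(st[i,4],np.round(c[i],1),np.round(at_z(n,c[i],z),4)) for i in range(1,k) if st[i,4]>=4]
sat=(S>120)
reg=(v>215)&(v<275)&(u>160)&(u<300)
print("red",cen(sat&((H<6)|(H>174))&reg,.024)); print("green",cen(sat&(H>45)&(H<80)&reg,.024)); print("blue",cen(sat&(H>100)&(H<125)&reg,.024)); print("white",cen((S<50)&(V>150)&reg,.024)); print("purple",cen(sat&(H>130)&(H<165)&reg,.024))
well=(u>268)&(u<302)&(v>165)&(v<200)
print("dot",cen(sat&((H<6)|(H>174))&well,.08)); print("bar blue",cen(sat&(H>95)&(H<125)&well,.067)); print("bar white",cen((S<60)&(V>170)&well,.067))
print("tab",cen(sat&(H>8)&(H<20)&(V>200)&(u>235)&(u<252)&(v>203)&(v<213),.055))
ys,xs=np.nonzero((P[...,2]<.03)&(P[...,2]>.003)&(abs(u-390)<30)&(abs(v-235)<30)); print("mat",cv2.minEnclosingCircle((np.array([at_z("top",p,.006)[:2] for p in zip(xs,ys)])*1000).astype(np.float32)))
# side: dial
im=cv2.imread("pics/side0.png"); hsv=cv2.cvtColor(im,cv2.COLOR_BGR2HSV); H,S,V=[hsv[...,i].astype(int) for i in range(3)]
well=(u>235)&(u<285)&(v>190)&(v<222)
print("S dot",cen((S>120)&((H<6)|(H>174))&well,.08,"side")); print("S blue",cen((S>120)&(H>95)&(H<125)&well,.067,"side")); print("S white",cen((S<60)&(V>170)&well,.067,"side"))
E
python3 m.py
python3 - <<'E'
import cv2
a=cv2.imread("pics/side0.png")[185:225,225:295]; b=cv2.imread("pics/top0.png")[160:205,250:320]
cv2.imwrite("pics/dial.png",cv2.vconcat([cv2.resize(a,(490,280),interpolation=cv2.INTER_NEAREST),cv2.resize(b,(490,315),interpolation=cv2.INTER_NEAREST)]))
E
```

```text
black ((620.085693359375, -20.446182250976562), (433.2733459472656, 161.74798583984375), 83.87149047851562) [[ 517. -227.]
 [ 677. -244.]
 [ 724.  186.]
 [ 563.  204.]] 2580
cover ((576.6638793945312, 127.55422973632812), (138.67552185058594, 51.44474411010742), 87.97425842285156) [[549.  59.]
 [600.  57.]
 [605. 196.]
 [553. 198.]] 47
red [(np.int32(84), array([201.6, 233.5]), array([0.4545, 0.2838, 0.024 ])), (np.int32(166), array([172.6, 239.7]), array([0.4341, 0.3842, 0.024 ]))]
green [(np.int32(80), array([218.4, 237.4]), array([0.4405, 0.2254, 0.024 ]))]
blue [(np.int32(71), array([270.3, 240.1]), array([0.4296, 0.0459, 0.024 ]))]
white [(np.int32(66), array([244.8, 242.3]), array([0.4229, 0.134 , 0.024 ]))]
purple [(np.int32(90), array([223.5, 262.3]), array([0.3545, 0.2076, 0.024 ]))]
dot [(np.int32(23), array([283.1, 196.8]), array([5.736e-01, 1.000e-04, 8.000e-02]))]
bar blue [(np.int32(26), array([281.5, 184. ]), array([0.6191, 0.0051, 0.067 ]))]
bar white [(np.int32(12), array([288.1, 181.1]), array([ 0.6289, -0.0174,  0.067 ]))]
tab [(np.int32(40), array([243.9, 206. ]), array([0.5461, 0.1345, 0.055 ]))]Traceback (most recent call last):
  File "m.py", line 20, in <module>
    ys,xs=np.nonzero((P[...,2]<.03)&(P[...,2]>.003)&(abs(u-390)<30)&(abs(v-235)<30)); print("mat",cv2.minEnclosingCircle((np.array([at_z("top",p,.006)[:2] for p in zip(xs,ys)])*1000).astype(np.float32)))
                                                                                                                                    ~~~~^^^^^^^^^^^^^^
  File "h.py", line 11, in at_z
    o,d=ray(n,p); return o+d*(z-o[2])/d[2]
        ~~~^^^^^
  File "h.py", line 8, in ray
    K,Rm,t=cal(n); d=np.linalg.inv(K)@[p[0],p[1],1.]
           ~~~^^^
  File "h.py", line 5, in cal
    c=vision.get_calibration(n); K=np.array(c["camera_matrix"],float)
ValueError: time passes only in moves, steps and waits
```

View pics/dial.png

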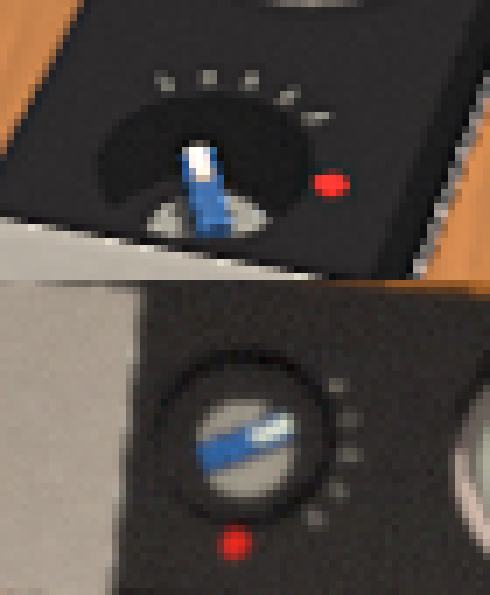

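Call:
send_rows(motion=[-0.5,-0.35,-0.1,0,0,0,-1,-0.7,-0.2,0,0,0,-1,-0.7,-0.2,0,0,0,-1,-0.7,-0.2,0,0,0], claw=-0.2)

```text
clock: 2.0
eef_pos: [0.2872, 0.4857, 0.2515]
ee_rot: [-0.0, 0.177, 0.984, 0.0]
contact_force: [-0.5, -0.3, 0.0]
width: 0.402
grip_force: 0.0
```

Call:
send_rows(motion=[-0.5,-0.35,0,0,0,0,-1,-0.7,0,0,0,0,-1,-0.7,0,0,0,0,-1,-0.7,0,0,0,0])

```text
clock: 2.5
eef_pos: [0.3561, 0.3861, 0.2512]
ee_rot: [-0.0, 0.177, 0.984, 0.0]
contact_force: [0.2, 0.2, -1.0]
width: 0.397
grip_force: 0.0
```

Call:
send_rows(motion=[-0.5,-0.35,0,0,0,0,-1,-0.7,0,0,0,0,-1,-0.7,0,0,0,0,-1,-0.7,0,0,0,0])

```text
clock: 3.0
eef_pos: [0.4253, 0.286, 0.2512]
ee_rot: [-0.0, 0.177, 0.984, 0.0]
contact_force: [-0.1, 1.0, 0.4]
width: 0.397
grip_force: 0.0
```

Call:
send_rows(motion=[-0.5,-0.35,0,0,0,0,-1,-0.7,0,0,0,0,-1,-0.7,0,0,0,0,-1,-0.7,0,0,0,0])

```text
clock: 3.5
eef_pos: [0.4945, 0.1857, 0.2511]
ee_rot: [-0.0, 0.176, 0.984, 0.0]
contact_force: [-0.5, 0.2, -0.1]
width: 0.399
grip_force: 0.0
```

Call:
send_rows(motion=[-0.5,-0.35,0,0,0,0,-1,-0.7,0,0,0,0,-1,-0.7,0,0,0,0,-1,-0.7,0,0,0,0])

```text
clock: 4.0
eef_pos: [0.5637, 0.0854, 0.251]
ee_rot: [-0.001, 0.176, 0.984, 0.0]
contact_force: [-0.2, 0.2, 0.7]
width: 0.398
grip_force: 0.0
```

Call:
send_rows(motion=[-0.4,-0.3,0,0,0,0.05,-0.86,-0.61,0,0,0,0.1,-0.86,-0.61,0,0,0,0.16,-0.86,-0.61,0,0,0,0.22,-0.86,-0.61,0,0,0,0.264,-0.86,-0.61,0,0,0,0.264,-0.86,-0.61,0,0,0,0.264])

```text
clock: 4.88
eef_pos: [0.6236, -0.0021, 0.2514]
ee_rot: [-0.0, 0.556, 0.831, 0.0]
contact_force: [-0.2, 0.1, -0.4]
width: 0.4
grip_force: 0.0
```

```bash
python3 - <<'E'
s=open('h.py').read()
s=s.replace('def cal(n):\n    c=vision.get_calibration(n);','import functools\n@functools.lru_cache\ndef cal(n):\n    c=vision.get_calibration(n);')
i=s.index('def tool('); s=s[:i]+'''
def tell(P=None,psi=None):
    """tool shift (100 mm) and turn about tool z (pi) from the measured pose to TCP P, closing axis angle psi (deg)"""
    o=arm.get_obs(); q=np.array(o["ee_rot"]); Rc=R.from_quat(q[[1,2,3,0]]); y=Rc.as_matrix()[:,1]; a=np.degrees(np.arctan2(y[1],y[0]))
    print("t",round(float(o["clock"]),2),"tcp",np.round(o["eef_pos"],4),"psi",round(a,2),"tilt",np.round(Rc.as_matrix()[:2,2],4),"w",round(float(o["width"]),3),"F",np.round(o["contact_force"],1),"grip",round(float(o["grip_force"]),1),"j",np.round(o["joints"],2))
    if P is not None: print("shift",np.round(Rc.inv().apply(np.array(P)-o["eef_pos"])*10,3))
    if psi is not None: d=(a-psi+90)%180-90; print("turn",round(d/180,3))
'''
open('h.py','w').write(s)
E
sed -i 's/pics\/top0/pics\/top0/' m.py; python3 m.py | tail -5; python3 -c "
from h import *; tell([.6245,-.005,.1],22)"
```

```text
tab [(np.int32(40), array([243.9, 206. ]), array([0.5461, 0.1345, 0.055 ]))]
mat ((442.90313720703125, -372.62841796875), 143.27911376953125)
S dot [(np.int32(17), array([271.8, 210.8]), array([ 0.5701, -0.0024,  0.08  ]))]
S blue [(np.int32(48), array([254.1, 213. ]), array([6.198e-01, 4.000e-04, 6.700e-02]))]
S white [(np.int32(14), array([253.1, 207.9]), array([ 0.6269, -0.0201,  0.067 ])), (np.int32(10), array([259.1, 215.1]), array([0.6044, 0.0066, 0.067 ])), (np.int32(6), array([248.2, 216.3]), array([0.6333, 0.0163, 0.067 ])), (np.int32(33), array([241.8, 220.3]), array([0.6474, 0.0347, 0.067 ]))]
t 4.88 tcp [ 0.6236 -0.0021  0.2514] psi 22.37 tilt [-0.      0.0002] w 0.4 F [-0.2  0.1 -0.4] grip 0.0 j [-0.01  0.33  1.62  0.    1.19 -0.4 ]
shift [-0.031 -0.002  1.514]
turn 0.002
```

Call:
send_rows(motion=[-0.03,-0.01,0.3,0,0,0.008,-0.03,-0.01,0.7,0,0,0.008,-0.03,-0.01,1,0,0,0.008,-0.03,-0.01,1,0,0,0.008])

```text
clock: 5.38
eef_pos: [0.6222, -0.0062, 0.1491]
ee_rot: [-0.002, 0.568, 0.823, -0.001]
contact_force: [0.7, -0.2, -0.6]
width: 0.405
grip_force: 0.0
```

Call:
send_rows(motion=[0,0,0.15,0,0,0,0,0,0.3,0,0,0,0,0,0.45,0,0,0,0,0,0.6,0,0,0,0,0,0.75,0,0,0,0,0,0.88,0,0,0,0,0,0.97,0,0,0,0,0,1,0,0,0,0,0,1,0,0,0])

```text
clock: 6.5
eef_pos: [0.6241, -0.0067, 0.0513]
ee_rot: [0.0, 0.569, 0.822, 0.0]
contact_force: [0.3, -0.7, 0.2]
width: 0.398
grip_force: 0.0
```

Call:
send_rows(motion=[0,0,0.03,0,0,0,0,0,0.03,0,0,0,0,0,0.03,0,0,0,0,0,0.03,0,0,0,0,0,0.03,0,0,0,0,0,0.03,0,0,0,0,0,0.03,0,0,0,0,0,0.03,0,0,0], claw=-1, grip_force=25)

```text
clock: 7.5
eef_pos: [0.6224, -0.0073, 0.0484]
ee_rot: [-0.001, 0.569, 0.823, -0.001]
contact_force: [-6.9, -3.3, 5.4]
width: 0.143
grip_force: 26.3
```

```bash
python3 -c "
from h import *; tell()"
```

```text
t 7.5 tcp [ 0.6224 -0.0073  0.0484] psi 20.67 tilt [-0.0032 -0.0009] w 0.143 F [-6.9 -3.3  5.4] grip 26.3 j [-0.01  0.57  1.76 -0.    0.82 -0.37]
```

Call:
send_rows(motion=[0,-0.015,0,0,0,0.05,0,-0.015,0,0,0,0.1,0,-0.015,0,0,0,0.15,0,-0.015,0,0,0,0.2,0,-0.015,0,0,0,0.25,0,-0.015,0,0,0,0.3,0,-0.015,0,0,0,0.35,0,-0.015,0,0,0,0.4,0,-0.015,0,0,0,0.45,0,-0.015,0,0,0,0.5,0,-0.015,0,0,0,0.55,0,-0.015,0,0,0,0.6,0,-0.015,0,0,0,0.63,0,-0.015,0,0,0,0.648,0,-0.015,0,0,0,0.648,0,-0.015,0,0,0,0.648])

```text
clock: 9.5
eef_pos: [0.6197, -0.0055, 0.0484]
ee_rot: [-0.001, 0.999, -0.052, -0.003]
contact_force: [-11.0, 8.4, 9.2]
width: 0.146
grip_force: 26.9
```

```bash
python3 -c "
from h import *; tell()"
```

```text
t 9.5 tcp [ 0.6197 -0.0055  0.0484] psi -96.02 tilt [-0.0057  0.0022] w 0.146 F [-11.    8.4   9.2] grip 26.9 j [-0.01  0.56  1.77  0.    0.82  1.66]
```

Call:
send_rows(motion=[0,0,0,0,0,0,0,0,0,0,0,0,0,0,0,0,0,0,0,0,0,0,0,0,0,0,-0.3,0,0,0,0,0,-0.6,0,0,0,0,0,-1,0,0,0,0,0,-1,0,0,0], claw=-0.2)

```text
clock: 10.5
eef_pos: [0.6249, -0.0073, 0.1517]
ee_rot: [-0.0, 0.999, -0.052, 0.003]
contact_force: [-0.0, -0.7, 0.6]
width: 0.401
grip_force: 0.0
```

Call:
send_rows(motion=[0,0,-0.6,0,0,0,-0.5,0,-0.9,0,0,0,-1,0,-0.9,0,0,0,-1,0,-0.9,0,0,0,-1,0,-0.9,0,0,0])

```text
clock: 11.12
eef_pos: [0.5235, 0.0032, 0.2381]
ee_rot: [0.0, 0.999, -0.052, 0.0]
contact_force: [-0.2, 0.5, -0.8]
width: 0.397
grip_force: 0.0
```

Call:
send_rows(motion=[-0.5,0,0,0,0,0,-1,0,0,0,0,0,-1,0,0,0,0,0,-1,0,0,0,0,0])

```text
clock: 11.62
eef_pos: [0.4253, 0.0136, 0.2385]
ee_rot: [-0.0, 0.999, -0.052, 0.001]
contact_force: [0.3, 0.5, 0.1]
width: 0.403
grip_force: 0.0
```

```bash
cat > d.py <<'E'
from h import *
import sys
k=sys.argv[1]; tell(); out=[]
for n in("top","side"):
    im,D=vision.get_image(n); cv2.imwrite(f"pics/{n}{k}.png",im); np.save(f"{n}{k}.npy",D)
    hsv=cv2.cvtColor(im,cv2.COLOR_BGR2HSV); H,S,V=[hsv[...,i].astype(int) for i in range(3)]; v,u=np.indices(H.shape)
    w=(u>268)&(u<302)&(v>165)&(v<203) if n=="top" else (u>235)&(u<285)&(v>190)&(v<222)
    for nm,mk,z in(("dot",(S>120)&((H<6)|(H>174)),.08),("blue",(S>110)&(H>95)&(H<125),.067),("white",(S<70)&(V>165),.067)):
        q,l,st,c=cv2.connectedComponentsWithStats((mk&w).astype(np.uint8))
        for i in range(1,q):
            if st[i,4]>=5: print(n,nm,st[i,4],np.round(c[i],1),np.round(at_z(n,c[i],z),4))
a=cv2.imread(f"pics/side{k}.png")[185:225,225:295]; b=cv2.imread(f"pics/top{k}.png")[160:205,250:320]
cv2.imwrite(f"pics/dial{k}.png",cv2.vconcat([cv2.resize(a,(490,280),interpolation=cv2.INTER_NEAREST),cv2.resize(b,(490,315),interpolation=cv2.INTER_NEAREST)]))
E
python3 d.py 1
```

```text
t 11.62 tcp [0.4253 0.0136 0.2385] psi -95.99 tilt [0.0013 0.    ] w 0.403 F [0.3 0.5 0.1] grip 0.0 j [ 0.03  0.02  2.03 -0.    1.09  1.7 ]
top dot 22 [282.9 196.9] [0.5732 0.0008 0.08  ]
top blue 29 [284.8 179.2] [ 0.6355 -0.0063  0.067 ]
top white 11 [284.4 186.1] [ 0.6118 -0.0046  0.067 ]
side dot 15 [272. 211.] [ 0.5695 -0.0018  0.08  ]
side blue 121 [252.8 214. ] [0.6226 0.005  0.067 ]
side white 15 [258.1 211.9] [ 0.6098 -0.006   0.067 ]
side white 36 [242.  220.2] [0.6467 0.0344 0.067 ]
```

View pics/dial1.png

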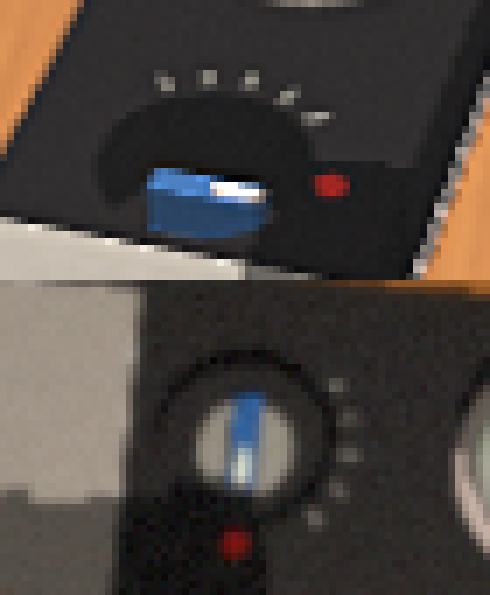

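Add to h.py:
```python
O=np.array([.622,-.0065,0]); YAW=np.radians(-6.)
def w2s(P): return R.from_euler('z',-YAW).apply(np.array(P)-O)
def s2w(S): return R.from_euler('z',YAW).apply(np.array(S))+O
def sta(S=None):
    """station coords of the TCP; shift to reach station point S"""
    tell(None if S is None else s2w(S)); print("station tcp",np.round(w2s(arm.get_obs()["eef_pos"]),4))
```

```text
(no output)
```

Call:
send_rows(motion=[0,-0.5,0.3,0,0,0,0,-1,0.6,0,0,0,0,-1,0.9,0,0,0,0,-1,0.9,0,0,0], claw=-1)

```text
clock: 12.22
eef_pos: [0.4334, 0.1133, 0.1463]
ee_rot: [0.001, 0.999, -0.052, -0.002]
contact_force: [0.6, -0.4, 0.1]
width: -0.004
grip_force: 0.0
```

Call:
send_rows(motion=[0.2,-0.31,0.2,0,0.05,0,0.4,-0.31,0.4,0,0.1,0,0.6,-0.31,0.7,0,0.14,0,0.68,-0.31,0.985,0,0.14,0,0.68,-0.31,0.985,0,0.14,0,0.68,-0.31,0.985,0,0.14,0])

```text
clock: 12.98
eef_pos: [0.508, 0.1356, 0.0542]
ee_rot: [0.012, 0.975, -0.051, 0.214]
contact_force: [-0.4, -0.2, 0.1]
width: -0.004
grip_force: 0.0
```

```bash
python3 -c "
from h import *; sta([-.098,.130,.050])
im,D=vision.get_image('side'); cv2.imwrite('pics/s2.png',im); cv2.imwrite('pics/s2c.png',cv2.resize(im[190:310,210:360],(750,600),interpolation=cv2.INTER_CUBIC))"
```

```text
t 12.97 tcp [0.508  0.1356 0.0542] psi -96.0 tilt [ 0.4161 -0.0444] w -0.004 F [-0.4 -0.2  0.1] grip 0.0 j [ 0.39  0.37  2.26 -1.    0.24  3.02]
shift [ 0.257 -0.006  0.165]
station tcp [-0.1282  0.1294  0.0542]
```

View pics/s2c.png

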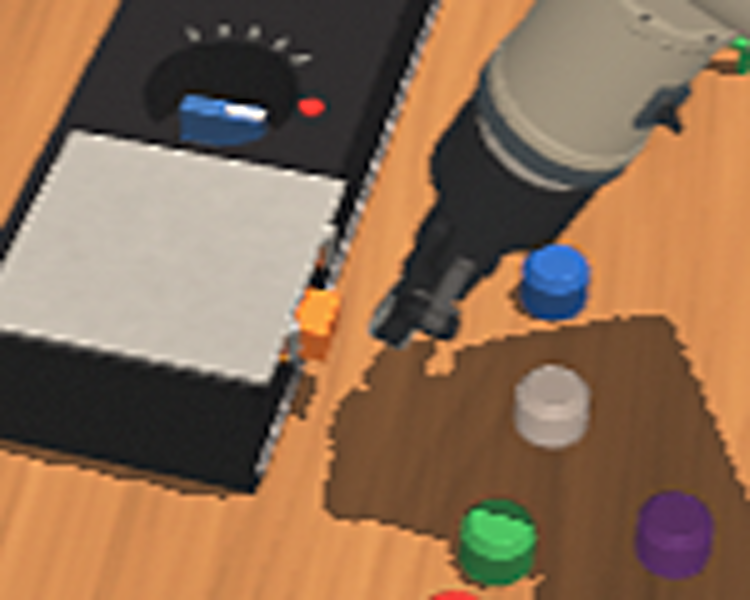

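Call:
send_rows(motion=[-0.1,0,-0.2,0,-0.04,0,-0.1,0,-0.4,0,-0.08,0,-0.1,0,-0.5,0,-0.12,0,-0.1,0,-0.5,0,-0.137,0,-0.1,0,-0.5,0,-0.137,0])

```text
clock: 13.65
eef_pos: [0.481, 0.1399, 0.0978]
ee_rot: [-0.002, 0.999, -0.054, 0.003]
contact_force: [0.7, -0.9, -0.4]
width: -0.002
grip_force: 0.0
```

Call:
send_rows(motion=[0,0,-0.2,0,0,-0.05,0,0,-0.2,0,0,-0.1,0,0,-0.2,0,0,-0.15,0,0,-0.2,0,0,-0.2,0,0,-0.2,0,0,-0.25,0,0,-0.2,0,0,-0.3,0,0,-0.2,0,0,-0.35,0,0,-0.2,0,0,-0.4,0,0,-0.2,0,0,-0.45,0,0,-0.2,0,0,-0.5,0,0,-0.2,0,0,-0.5])

```text
clock: 15.02
eef_pos: [0.4765, 0.1388, 0.1151]
ee_rot: [0.002, 0.744, 0.668, 0.001]
contact_force: [-0.5, 0.1, 0.8]
width: 0.001
grip_force: 0.0
```

Call:
send_rows(motion=[0,0,0,0,0,-0.05,0,0,0,0,0,-0.1,0,0,0,0,0,-0.15,0,0,0,0,0,-0.2,0,0,0,0,0,-0.25,0,0,0,0,0,-0.3,0,0,0,0,0,-0.35,0,0,0,0,0,-0.4,0,0,0,0,0,-0.45,0,0,0,0,0,-0.5,0,0,0,0,0,-0.5])

```text
clock: 16.4
eef_pos: [0.4768, 0.1391, 0.1152]
ee_rot: [0.001, 0.054, 0.999, -0.0]
contact_force: [-0.3, -0.9, 0.6]
width: 0.001
grip_force: 0.0
```

```bash
python3 -c "
from h import *; tell(psi=84); sta([-.135,.130,.052])"
```

```text
t 16.4 tcp [0.4768 0.1391 0.1152] psi 83.78 tilt [ 0.0023 -0.0008] w 0.001 F [-0.3 -0.9  0.6] grip 0.0 j [ 0.28  0.31  2.01 -0.    0.83 -1.18]
turn -0.001
t 16.4 tcp [0.4768 0.1391 0.1152] psi 83.78 tilt [ 0.0023 -0.0008] w 0.001 F [-0.3 -0.9  0.6] grip 0.0 j [ 0.28  0.31  2.01 -0.    0.83 -1.18]
shift [-0.245  0.005  0.633]
station tcp [-0.1596  0.1296  0.1152]
```

Call:
send_rows(motion=[0,0,0.1,0,-0.04,0,0,0,0.2,0,-0.08,0,-0.1,0,0.4,0,-0.12,0,-0.245,0,0.633,0,-0.12,0,-0.245,0,0.633,0,-0.12,0,-0.245,0,0.633,0,-0.12,0])

```text
clock: 17.15
eef_pos: [0.5014, 0.1368, 0.0526]
ee_rot: [0.187, 0.052, 0.981, -0.009]
contact_force: [0.3, -0.5, 0.2]
width: 0.0
grip_force: 0.0
```

Call:
send_rows(motion=[-0.12,0,0.05,0,0,0,-0.2,0,0.08,0,0,0,-0.25,0,0.1,0,0,0,-0.28,0,0.11,0,0,0,-0.32,0,0.127,0,0,0,-0.32,0,0.127,0,0,0])

```text
clock: 17.9
eef_pos: [0.5346, 0.133, 0.0517]
ee_rot: [0.187, 0.051, 0.981, -0.01]
contact_force: [-6.2, 1.8, 3.9]
width: 0.0
grip_force: 3.3
```

```bash
python3 -c "
from h import *; sta([-.1,.130,.052])
im,D=vision.get_image('side'); cv2.imwrite('pics/s3.png',im); cv2.imwrite('pics/s3c.png',cv2.resize(im[170:290,190:340],(750,600),interpolation=cv2.INTER_CUBIC))"
```

```text
t 17.9 tcp [0.5346 0.133  0.0517] psi 84.07 tilt [ 0.3654 -0.0383] w 0.0 F [-6.2  1.8  3.9] grip 3.3 j [ 0.34  0.39  2.18 -0.62  0.27 -0.55]
shift [-0.015  0.004  0.002]
station tcp [-0.1015  0.1296  0.0517]
```

View pics/s3c.png

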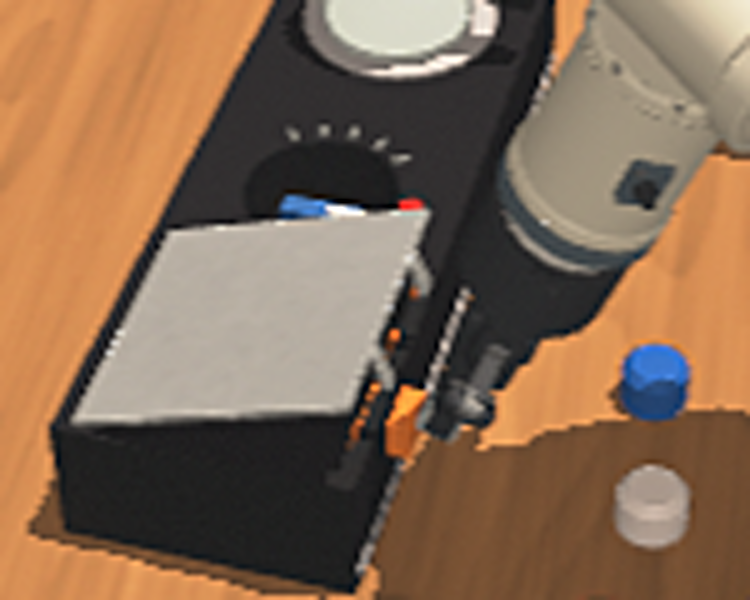

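Call:
send_rows(motion=[0.2,0,-0.1,0,0,0,0.4,0,-0.15,0,0.04,0,0.4,0,-0.15,0,0.08,0,0.4,0,-0.15,0,0.12,0,0.4,0,-0.15,0,0.12,0])

```text
clock: 18.58
eef_pos: [0.4961, 0.1378, 0.0517]
ee_rot: [0.002, 0.053, 0.999, 0.001]
contact_force: [0.1, -0.1, 0.1]
width: -0.002
grip_force: 0.0
```

```bash
cat > cov.py <<'E'
from h import *
import sys
def cover(n="side"):
    im,D=vision.get_image(n); P=cloud(n,D); S=R.from_euler('z',-YAW).apply((P-O).reshape(-1,3)).reshape(P.shape)
    hsv=cv2.cvtColor(im,cv2.COLOR_BGR2HSV)
    m=(D>0)&(abs(S[...,1]-.13)<.06)&(S[...,0]>-.1)&(S[...,0]<.12)&(S[...,2]>.07)&(hsv[...,1]<45)&(hsv[...,2]>70)
    q=S[m]; a=np.arctan2(q[:,2]-.0835,.067-q[:,0]); r=np.hypot(q[:,2]-.0835,.067-q[:,0]); a=a[r>.06]
    print(n,"cover pts",len(a),"angle",np.round(np.percentile(a,[10,50,90]),3), "x",np.round(np.percentile(q[:,0],[1,99]),3),"z",np.round(np.percentile(q[:,2],[1,99]),3)); return im
if __name__=="__main__":
    sta(); cover("side"); cover("top")
E
python3 cov.py
```

```text
t 18.57 tcp [0.4961 0.1378 0.0517] psi 83.98 tilt [0.0038 0.0011] w -0.002 F [ 0.1 -0.1  0.1] grip 0.0 j [ 0.27  0.43  2.01  0.    0.7  -1.2 ]
station tcp [-0.1403  0.1303  0.0517]
side cover pts 974 angle [0.548 0.567 0.595] x [-0.079  0.067] z [0.088 0.385]
top cover pts 705 angle [0.53  0.57  0.618] x [-0.061  0.071] z [0.08  0.166]
```

Call:
send_rows(motion=[0,0,-0.45,0,0,0,0,0,-0.87,0,0,0,-0.2,0,-0.87,0,0,0,-0.4,0,-0.87,0,0,0,-0.55,0,-0.87,0,0,0,-0.65,0,-0.87,0,0,0,-0.7,0,-0.93,0,0,0,-0.77,0,-1,0,0,0,-0.77,0,-1,0,0,0])

```text
clock: 19.8
eef_pos: [0.5701, 0.1298, 0.1522]
ee_rot: [0.001, 0.052, 0.999, 0.0]
contact_force: [-0.4, 0.4, 0.0]
width: 0.001
grip_force: 0.2
```

Call:
send_rows(motion=[-0.06,0,-0.08,0,0,0,-0.12,0,-0.15,0,0,0,-0.22,0,-0.23,0,0,0,-0.32,0,-0.31,0,0,0,-0.42,0,-0.38,0,0,0,-0.54,0,-0.43,0,0,0,-0.66,0,-0.48,0,0,0,-0.78,0,-0.53,0,0,0,-0.89,0,-0.56,0,0,0,-1,0,-0.58,0,0,0,-1,0,-0.58,0,0,0])

```text
clock: 21.18
eef_pos: [0.67, 0.1194, 0.2094]
ee_rot: [0.001, 0.052, 0.999, 0.0]
contact_force: [-0.0, -0.1, -0.1]
width: 0.004
grip_force: 0.0
```

Call:
send_rows(motion=[-0.08,0,-0.02,0,0,0,-0.16,0,0,0,0,0,-0.23,0,0.02,0,0,0,-0.31,0,0.04,0,0,0,-0.38,0,0.06,0,0,0,-0.43,0,0.07,0,0,0,-0.43,0,0.07,0,0,0])

```text
clock: 22.05
eef_pos: [0.7122, 0.115, 0.2022]
ee_rot: [0.0, 0.051, 0.999, 0.0]
contact_force: [-0.2, 0.1, -0.0]
width: 0.002
grip_force: 0.0
```

```bash
python3 cov.py
```

```text
t 22.05 tcp [0.7122 0.115  0.2022] psi 84.1 tilt [0.0007 0.0002] w 0.002 F [-0.2  0.1 -0. ] grip 0.0 j [ 0.16  0.53  1.43  0.    1.18 -1.31]
station tcp [0.077  0.1303 0.2022]
side cover pts 2416 angle [1.324 1.576 1.747] x [-0.098  0.107] z [0.089 0.674]
top cover pts 191 angle [1.306 1.331 1.739] x [-0.099  0.082] z [0.111 0.678]
```

Call:
send_rows(motion=[-0.04,0,0,0,0,0,-0.08,0,0,0,0,0,-0.12,0,0,0,0,0,-0.12,0,0,0,0,0])

```text
clock: 22.65
eef_pos: [0.7237, 0.1139, 0.202]
ee_rot: [-0.0, 0.051, 0.999, 0.0]
contact_force: [-4.3, 0.7, -2.5]
width: 0.001
grip_force: 1.7
```

```bash
python3 -c "
from cov import *
sta(); im=cover('side'); cv2.imwrite('pics/s4c.png',cv2.resize(im[120:270,170:350],(720,600)))"
```

```text
t 22.65 tcp [0.7237 0.1139 0.202 ] psi 84.1 tilt [-0.0002  0.0002] w 0.001 F [-4.3  0.7 -2.5] grip 1.7 j [ 0.15  0.54  1.4   0.    1.2  -1.31]
station tcp [0.0885 0.1304 0.202 ]
side cover pts 2586 angle [1.331 1.605 1.834] x [-0.096  0.114] z [0.089 0.676]
```

View pics/s4c.png

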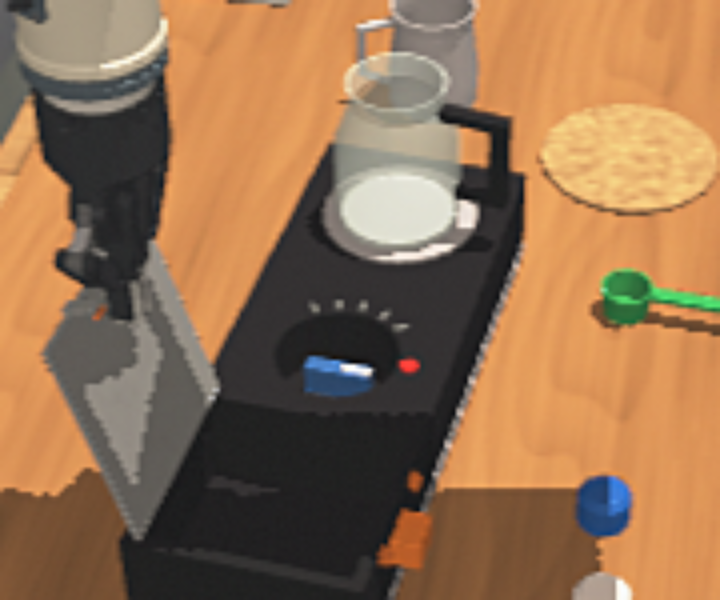

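Call:
send_rows(motion=[0.3,0,0,0,0,0,0.7,0,-0.1,0,0,0,1,0,-0.2,0,0,0,1,0,-0.2,0,0,0])

```text
clock: 23.2
eef_pos: [0.6244, 0.1245, 0.2243]
ee_rot: [0.002, 0.051, 0.999, 0.0]
contact_force: [0.8, -0.3, 0.8]
width: 0.004
grip_force: 0.0
```

Call:
send_rows(motion=[0.3,0,0,0,0,0.05,0.6,0,0,0,0,0.1,1,0,0,0,0,0.15,1,0,0,0,0,0.2,1,0,0,0,0,0.25,1,0,0,0,0,0.3,1,0,0,0,0,0.35,1,0,0,0,0,0.4,1,0,0,0,0,0.44,1,0,0,0,0,0.467,1,0,0,0,0,0.467], claw=0.3)

```text
clock: 24.58
eef_pos: [0.5264, 0.1345, 0.2226]
ee_rot: [0.001, 0.707, 0.708, 0.001]
contact_force: [-0.3, 0.0, -0.3]
width: 0.648
grip_force: 0.0
```

```bash
cat > pods.py <<'E'
from h import *
def pods(z=.022,ns=("top","side")):
    for n in ns:
        im,D=vision.get_image(n); P=cloud(n,D); hsv=cv2.cvtColor(im,cv2.COLOR_BGR2HSV); H,S,V=[hsv[...,i].astype(int) for i in range(3)]
        g=(P[...,2]<.05)&(P[...,0]>.27)&(P[...,0]<.53)&(P[...,1]>-.12)&(P[...,1]<.5)
        for nm,mk in(("red",(S>120)&((H<6)|(H>174))),("green",(S>110)&(H>45)&(H<80)),("blue",(S>110)&(H>100)&(H<125)),("white",(S<70)&(V>95)&(P[...,2]>.006)),("purple",(S>80)&(H>130)&(H<165))):
            k,l,st,c=cv2.connectedComponentsWithStats((mk&g).astype(np.uint8))
            for i in range(1,k):
                if st[i,4]>=25:
                    q=P[l==i]; t=q[q[:,2]>q[:,2].max()-.008]; print(n,nm,st[i,4],"ray",np.round(at_z(n,c[i],z)[:2],4),"top pts",np.round(t.mean(0),4))
if __name__=="__main__": tell(); pods()
E
python3 pods.py; python3 cov.py
```

```text
t 24.57 tcp [0.5264 0.1345 0.2226] psi 0.07 tilt [0.003  0.0005] w 0.648 F [-0.3  0.  -0.3] grip 0.0 j [ 0.25  0.23  1.82 -0.    1.08  0.25]
top red 86 ray [0.4549 0.2837] top pts [0.4532 0.2831 0.0333]
top red 167 ray [0.4338 0.3844] top pts [0.4352 0.3846 0.0429]
top blue 70 ray [0.4289 0.0446] top pts [0.427  0.0448 0.0352]
side red 229 ray [0.4508 0.2914] top pts [0.4528 0.2868 0.029 ]
side red 501 ray [0.4295 0.3879] top pts [0.4304 0.3861 0.0392]
side green 209 ray [0.4372 0.2328] top pts [0.4383 0.2283 0.0287]
side blue 160 ray [0.4265 0.0546] top pts [0.4274 0.0487 0.0289]
side white 179 ray [0.4204 0.1405] top pts [0.4206 0.1365 0.0285]
side purple 221 ray [0.3518 0.2152] top pts [0.3525 0.2101 0.0283]
t 24.68 tcp [0.5258 0.1344 0.2225] psi 0.15 tilt [0.0021 0.0004] w 0.647 F [-0.2  0.1 -0.1] grip 0.0 j [ 0.25  0.23  1.82 -0.    1.09  0.25]
station tcp [-0.1104  0.1301  0.2225]
side cover pts 1315 angle [1.124 1.731 1.755] x [-0.099  0.095] z [0.087 0.618]
top cover pts 388 angle [1.714 1.744 1.765] x [0.067 0.098] z [0.093 0.244]
```

Call:
send_rows(motion=[0,-0.5,0.2,0,0,0,0,-1,0.6,0,0,0,0,-1,0.6,0,0,0,0,-1,0.6,0,0,0])

```text
clock: 25.28
eef_pos: [0.4259, 0.1347, 0.1627]
ee_rot: [0.001, 0.707, 0.708, 0.001]
contact_force: [0.7, -0.7, -0.2]
width: 0.65
grip_force: 0.0
```

Call:
send_rows(motion=[0,-0.03,0.4,0,0,0,0,-0.03,0.8,0,0,0,0,-0.03,1,0,0,0,0,-0.03,1,0,0,0])

```text
clock: 25.78
eef_pos: [0.4233, 0.1345, 0.0618]
ee_rot: [0.0, 0.707, 0.707, 0.0]
contact_force: [0.0, -0.4, 0.5]
width: 0.649
grip_force: 0.0
```

Call:
send_rows(motion=[0,0,0.2,0,0,0,0,0,0.4,0,0,0,0,0,0.5,0,0,0,0,0,0.57,0,0,0,0,0,0.57,0,0,0])

```text
clock: 26.4
eef_pos: [0.4225, 0.1345, 0.0054]
ee_rot: [0.0, 0.707, 0.707, 0.001]
contact_force: [-0.7, 1.0, -0.5]
width: 0.65
grip_force: 0.0
```

Call:
send_rows(motion=[0,0,0,0,0,0,0,0,0,0,0,0,0,0,0,0,0,0,0,0,0,0,0,0,0,0,0,0,0,0,0,0,0,0,0,0,0,0,0,0,0,0], claw=-1, grip_force=25)

```text
clock: 27.28
eef_pos: [0.4226, 0.1345, 0.0058]
ee_rot: [0.0, 0.707, 0.707, 0.001]
contact_force: [-1.8, -0.8, 6.2]
width: 0.429
grip_force: 25.1
```

```bash
python3 -c "
from h import *; sta([-.02,.10,.2])"
```

```text
t 27.27 tcp [0.4226 0.1345 0.0058] psi 0.04 tilt [0.0019 0.0005] w 0.429 F [-1.8 -0.8  6.2] grip 25.1 j [ 0.3   0.45  2.17 -0.    0.52  0.3 ]
shift [-0.395  1.903 -1.938]
station tcp [-0.2131  0.1194  0.0058]
```

Call:
send_rows(motion=[0,0,-0.3,0,0,0,0,0,-0.6,0,0,0,0,0,-1,0,0,0,0,0,-1,0,0,0])

```text
clock: 27.78
eef_pos: [0.424, 0.135, 0.1079]
ee_rot: [0.002, 0.707, 0.707, 0.003]
contact_force: [0.0, -0.1, -0.8]
width: 0.423
grip_force: 25.6
```

Call:
send_rows(motion=[-0.1,0.4,-0.3,0,0,0,-0.2,0.8,-0.3,0,0,0,-0.2,0.95,-0.3,0,0,0,-0.2,0.95,-0.3,0,0,0])

```text
clock: 28.28
eef_pos: [0.5166, 0.1143, 0.1342]
ee_rot: [-0.0, 0.707, 0.707, -0.0]
contact_force: [-1.1, 0.0, -0.7]
width: 0.427
grip_force: 25.5
```

Call:
send_rows(motion=[-0.1,0.4,0,0,0,0,-0.2,0.8,0,0,0,0,-0.2,0.95,0,0,0,0,-0.2,0.95,0,0,0,0,-0.2,0.95,0.4,0,0,0,-0.2,0.95,0.74,0,0,0,-0.2,0.95,0.74,0,0,0])

```text
clock: 29.15
eef_pos: [0.6081, 0.0946, 0.059]
ee_rot: [-0.002, 0.707, 0.708, -0.002]
contact_force: [0.2, 0.6, -0.2]
width: 0.432
grip_force: 25.6
```

Call:
send_rows(motion=[0,0,0,0,0,0,0,0,0,0,0,0,0,0,0,0,0,0,0,0,0,0,0,0,0,0,-0.4,0,0,0,0,0,-0.8,0,0,0,0,0,-0.9,0,0,0], claw=0.3)

```text
clock: 30.02
eef_pos: [0.6136, 0.0947, 0.1544]
ee_rot: [0.002, 0.707, 0.707, 0.002]
contact_force: [0.1, 0.1, -0.2]
width: 0.652
grip_force: 0.0
```

```bash
python3 -c "
from h import *; sta(); tell([.4285,.046,.008])
from pods import pods; pods(ns=('side',))"
```

```text
t 30.02 tcp [0.6136 0.0947 0.1544] psi 0.04 tilt [0.0054 0.0009] w 0.652 F [ 0.1  0.1 -0.2] grip 0.0 j [0.15 0.42 1.71 0.   1.   0.15]
station tcp [-0.0189  0.0998  0.1544]
t 30.02 tcp [0.6136 0.0947 0.1544] psi 0.04 tilt [0.0054 0.0009] w 0.652 F [ 0.1  0.1 -0.2] grip 0.0 j [0.15 0.42 1.71 0.   1.   0.15]
shift [-0.487 -1.86   1.453]
side red 235 ray [0.4506 0.2913] top pts [0.452  0.2868 0.0287]
side red 498 ray [0.4296 0.3879] top pts [0.4306 0.3862 0.0387]
side green 208 ray [0.4373 0.2331] top pts [0.4385 0.2286 0.0288]
side blue 160 ray [0.4261 0.0543] top pts [0.428  0.0489 0.0291]
side purple 221 ray [0.3519 0.2152] top pts [0.3529 0.2103 0.0289]
```

Call:
send_rows(motion=[-0.12,-0.45,0,0,0,0,-0.25,-0.95,0,0,0,0,-0.25,-0.95,0,0,0,0,-0.25,-0.95,0,0,0,0])

```text
clock: 30.58
eef_pos: [0.5175, 0.0695, 0.151]
ee_rot: [0.0, 0.707, 0.707, 0.001]
contact_force: [-0.0, -0.2, -0.1]
width: 0.652
grip_force: 0.0
```

Call:
send_rows(motion=[-0.12,-0.45,0.2,0,0,0,-0.24,-0.91,0.5,0,0,0,-0.24,-0.91,0.5,0,0,0,-0.24,-0.91,0.5,0,0,0])

```text
clock: 31.08
eef_pos: [0.4279, 0.0456, 0.1014]
ee_rot: [0.001, 0.707, 0.707, 0.001]
contact_force: [0.8, 0.2, -0.4]
width: 0.65
grip_force: 0.0
```

Call:
send_rows(motion=[0,0,0.25,0,0,0,0,0,0.5,0,0,0,0,0,0.75,0,0,0,0,0,0.85,0,0,0,0,0,0.93,0,0,0,0,0,0.93,0,0,0])

```text
clock: 31.82
eef_pos: [0.4267, 0.0455, 0.0082]
ee_rot: [0.0, 0.707, 0.707, 0.001]
contact_force: [-0.5, -0.2, -0.9]
width: 0.652
grip_force: 0.0
```

Call:
send_rows(motion=[0,0,0,0,0,0,0,0,0,0,0,0,0,0,0,0,0,0,0,0,0,0,0,0,0,0,0,0,0,0,0,0,0,0,0,0,0,0,0,0,0,0], claw=-1)

```text
clock: 32.7
eef_pos: [0.4269, 0.0455, 0.009]
ee_rot: [0.001, 0.707, 0.707, 0.001]
contact_force: [-0.4, 0.1, 8.5]
width: 0.427
grip_force: 25.0
```

Call:
send_rows(motion=[0,0,-0.3,0,0,0,0,0,-0.6,0,0,0,0,0,-1,0,0,0,0,0,-1,0,0,0])

```text
clock: 33.2
eef_pos: [0.4282, 0.0456, 0.1109]
ee_rot: [0.002, 0.707, 0.707, 0.003]
contact_force: [-0.0, 0.1, -1.0]
width: 0.424
grip_force: 25.5
```

Call:
send_rows(motion=[0.25,0.4,-0.27,0,0,0,0.55,0.8,-0.27,0,0,0,0.55,0.95,-0.27,0,0,0,0.55,0.95,-0.27,0,0,0])

```text
clock: 33.7
eef_pos: [0.5207, 0.1001, 0.1342]
ee_rot: [-0.0, 0.707, 0.707, -0.0]
contact_force: [-0.5, -0.2, 0.2]
width: 0.425
grip_force: 25.5
```

```bash
python3 -c "
from h import *; sta([-.02,.165,.065])"
```

```text
t 33.7 tcp [0.5207 0.1001 0.1342] psi 0.06 tilt [-0.0007 -0.0003] w 0.425 F [-0.5 -0.2  0.2] grip 25.5 j [ 0.19  0.33  1.92 -0.    0.89  0.19]
shift [0.595 0.988 0.692]
station tcp [-0.1119  0.0954  0.1342]
```

Call:
send_rows(motion=[0.3,0.4,0,0,0,0,0.6,0.8,0,0,0,0,0.6,0.98,0,0,0,0,0.6,0.98,0,0,0,0,0.6,0.98,0.4,0,0,0,0.6,0.98,0.7,0,0,0,0.6,0.98,0.7,0,0,0])

```text
clock: 34.58
eef_pos: [0.6153, 0.159, 0.063]
ee_rot: [-0.001, 0.707, 0.707, -0.002]
contact_force: [0.0, -0.1, 1.2]
width: 0.431
grip_force: 25.5
```

Call:
send_rows(motion=[0,0,0,0,0,0,0,0,0,0,0,0,0,0,0,0,0,0,0,0,0,0,0,0,0,0,-0.4,0,0,0,0,0,-0.87,0,0,0,0,0,-0.87,0,0,0], claw=0.3)

```text
clock: 35.45
eef_pos: [0.6216, 0.1612, 0.1567]
ee_rot: [0.002, 0.707, 0.707, 0.004]
contact_force: [0.0, -0.0, -0.7]
width: 0.652
grip_force: 0.0
```

Call:
send_rows(motion=[0.16,-0.45,0,0,0,0,0.33,-0.9,0,0,0,0,0.33,-0.9,0,0,0,0,0.33,-0.9,0,0,0,0])

```text
clock: 35.95
eef_pos: [0.5294, 0.1936, 0.1522]
ee_rot: [0.0, 0.707, 0.708, 0.001]
contact_force: [-0.0, 0.0, -0.3]
width: 0.651
grip_force: 0.0
```

Call:
send_rows(motion=[0.16,-0.45,0.2,0,0,0,0.33,-0.89,0.4,0,0,0,0.33,-0.89,0.4,0,0,0,0.33,-0.89,0.4,0,0,0])

```text
clock: 36.45
eef_pos: [0.4416, 0.2266, 0.1125]
ee_rot: [0.001, 0.707, 0.707, 0.001]
contact_force: [0.4, -0.8, -0.6]
width: 0.652
grip_force: 0.0
```

```bash
python3 -c "
from h import *; tell([.4400,.2260,.008])
from pods import pods; pods()"
```

```text
t 36.45 tcp [0.4416 0.2266 0.1125] psi 0.04 tilt [0.0023 0.0007] w 0.652 F [ 0.4 -0.8 -0.6] grip 0.0 j [ 0.47  0.31  2.01 -0.    0.82  0.47]
shift [-0.007 -0.018  1.045]
top red 69 ray [0.4303 0.3964] top pts [0.4267 0.3913 0.0418]
side red 237 ray [0.4509 0.291 ] top pts [0.4526 0.287  0.029 ]
side red 501 ray [0.4296 0.3878] top pts [0.4309 0.3869 0.0385]
side green 206 ray [0.4372 0.2331] top pts [0.4384 0.2288 0.0286]
side purple 220 ray [0.3518 0.2151] top pts [0.3524 0.2102 0.0286]
```

Call:
send_rows(motion=[0,-0.015,0.25,0,0,0,0,-0.015,0.5,0,0,0,0,-0.015,0.75,0,0,0,0,-0.015,0.9,0,0,0,0,-0.015,1,0,0,0,0,-0.015,1,0,0,0])

```text
clock: 37.3
eef_pos: [0.4387, 0.2263, 0.012]
ee_rot: [0.0, 0.707, 0.707, 0.0]
contact_force: [-0.6, 0.8, -0.3]
width: 0.649
grip_force: 0.0
```

Call:
send_rows(motion=[0,0,0,0,0,0,0,0,0,0,0,0,0,0,0,0,0,0,0,0,0,0,0,0,0,0,0,0,0,0,0,0,0,0,0,0,0,0,0,0,0,0], claw=-1)

```text
clock: 38.17
eef_pos: [0.4391, 0.2267, 0.013]
ee_rot: [0.0, 0.707, 0.707, 0.001]
contact_force: [-0.8, -1.9, 7.2]
width: 0.425
grip_force: 25.4
```

Call:
send_rows(motion=[0,0,-0.3,0,0,0,0,0,-0.6,0,0,0,0,0,-1,0,0,0,0,0,-1,0,0,0])

```text
clock: 38.67
eef_pos: [0.4404, 0.2274, 0.1152]
ee_rot: [0.001, 0.707, 0.707, 0.003]
contact_force: [0.1, 0.0, -0.7]
width: 0.423
grip_force: 25.4
```

Call:
send_rows(motion=[-0.25,0.4,-0.25,0,0,0,-0.5,0.8,-0.25,0,0,0,-0.5,1,-0.25,0,0,0,-0.5,1,-0.25,0,0,0])

```text
clock: 39.17
eef_pos: [0.5391, 0.1761, 0.1365]
ee_rot: [0.0, 0.707, 0.707, 0.0]
contact_force: [-0.3, -0.5, 0.3]
width: 0.421
grip_force: 25.4
```

```bash
python3 -c "
from h import *; sta([.014,.134,.065])"
```

```text
t 39.17 tcp [0.5391 0.1761 0.1365] psi -0.03 tilt [0.0006 0.0002] w 0.421 F [-0.3 -0.5  0.3] grip 25.4 j [ 0.31  0.37  1.84 -0.    0.93  0.31]
shift [-0.507  1.108  0.715]
station tcp [-0.1015  0.1729  0.1365]
```

Call:
send_rows(motion=[-0.25,0.4,0,0,0,0,-0.5,0.8,0,0,0,0,-0.5,1,0,0,0,0,-0.5,1,0,0,0,0])

```text
clock: 39.67
eef_pos: [0.6381, 0.1266, 0.1364]
ee_rot: [-0.0, 0.707, 0.707, -0.0]
contact_force: [-0.6, -0.0, 0.1]
width: 0.424
grip_force: 25.4
```

Call:
send_rows(motion=[0,0.11,0,0,0,0,0,0.11,0.4,0,0,0,0,0.11,0.8,0,0,0,0,0.11,0.8,0,0,0])

```text
clock: 40.17
eef_pos: [0.6459, 0.1266, 0.0544]
ee_rot: [-0.002, 0.707, 0.708, -0.003]
contact_force: [-3.5, 0.5, 0.1]
width: 0.418
grip_force: 25.6
```

Call:
send_rows(motion=[0,0,0,0,0,0,0,0,0,0,0,0,0,0,0,0,0,0,0,0,0,0,0,0,0,0,-0.4,0,0,0,0,0,-0.95,0,0,0,0,0,-0.95,0,0,0], claw=0.1)

```text
clock: 41.05
eef_pos: [0.6537, 0.1269, 0.1581]
ee_rot: [0.003, 0.707, 0.707, 0.005]
contact_force: [0.3, -0.6, -0.4]
width: 0.548
grip_force: 0.0
```

Call:
send_rows(motion=[0.4,-0.45,0,0,0,0,0.79,-0.98,0,0,0,0,0.79,-0.98,0,0,0,0,0.79,-0.98,0,0,0,0], claw=0.3)

```text
clock: 41.55
eef_pos: [0.5521, 0.2057, 0.1525]
ee_rot: [0.001, 0.707, 0.708, 0.001]
contact_force: [0.5, 0.3, -0.6]
width: 0.647
grip_force: 0.0
```

Call:
send_rows(motion=[0.4,-0.45,0.2,0,0,0,0.79,-0.98,0.4,0,0,0,0.79,-0.98,0.4,0,0,0,0.79,-0.98,0.4,0,0,0,0.79,-0.98,0.4,0,0,0])

```text
clock: 42.18
eef_pos: [0.4554, 0.284, 0.1128]
ee_rot: [0.001, 0.707, 0.707, 0.001]
contact_force: [0.6, 0.3, 0.1]
width: 0.651
grip_force: 0.0
```

```bash
python3 -c "
from h import *; tell([.4545,.2840,.010])
from pods import pods; pods(ns=('side',))"
```

```text
t 42.17 tcp [0.4554 0.284  0.1128] psi -0.03 tilt [0.0026 0.0009] w 0.651 F [0.6 0.3 0.1] grip 0.0 j [ 0.56  0.36  1.93 -0.    0.85  0.56]
shift [-1.000e-03 -1.200e-02  1.028e+00]
side red 241 ray [0.4508 0.2914] top pts [0.4522 0.2877 0.0285]
side red 501 ray [0.4296 0.3879] top pts [0.431  0.3868 0.0389]
side purple 220 ray [0.3518 0.2151] top pts [0.3527 0.2106 0.0283]
```

Call:
send_rows(motion=[0,-0.01,0.25,0,0,0,0,-0.01,0.5,0,0,0,0,-0.01,0.75,0,0,0,0,-0.01,0.9,0,0,0,0,-0.01,1,0,0,0,0,-0.01,1,0,0,0])

```text
clock: 42.98
eef_pos: [0.4526, 0.2842, 0.012]
ee_rot: [0.0, 0.707, 0.707, 0.0]
contact_force: [-0.5, -0.2, 1.7]
width: 0.651
grip_force: 0.0
```

Call:
send_rows(motion=[0,0,0,0,0,0,0,0,0,0,0,0,0,0,0,0,0,0,0,0,0,0,0,0,0,0,0,0,0,0,0,0,0,0,0,0,0,0,0,0,0,0], claw=-1)

```text
clock: 43.85
eef_pos: [0.453, 0.2847, 0.0131]
ee_rot: [0.0, 0.707, 0.707, 0.001]
contact_force: [-0.8, -1.8, 6.5]
width: 0.421
grip_force: 25.2
```

Call:
send_rows(motion=[0,0,-0.3,0,0,0,0,0,-0.6,0,0,0,0,0,-1,0,0,0,0,0,-1,0,0,0])

```text
clock: 44.35
eef_pos: [0.4543, 0.2857, 0.1154]
ee_rot: [0.001, 0.707, 0.707, 0.003]
contact_force: [0.7, -0.3, 0.4]
width: 0.424
grip_force: 25.3
```

Call:
send_rows(motion=[-0.4,0.4,-0.25,0,0,0,-0.8,0.8,-0.25,0,0,0,-1,0.9,-0.25,0,0,0,-1,0.9,-0.25,0,0,0])

```text
clock: 44.85
eef_pos: [0.5426, 0.1831, 0.1364]
ee_rot: [0.0, 0.708, 0.707, -0.0]
contact_force: [0.5, 1.2, 0.2]
width: 0.422
grip_force: 25.3
```

Call:
send_rows(motion=[-0.4,0.4,0,0,0,0,-0.8,0.8,0,0,0,0,-1,0.93,0,0,0,0,-1,0.93,0,0,0,0])

```text
clock: 45.35
eef_pos: [0.6352, 0.0841, 0.1366]
ee_rot: [-0.0, 0.707, 0.707, -0.0]
contact_force: [-0.3, 0.5, -0.6]
width: 0.421
grip_force: 25.3
```

```bash
python3 -c "
from h import *; sta([.010,.088,.060])
im,D=vision.get_image('top');cv2.imwrite('pics/t5.png',im)
im,D=vision.get_image('side');cv2.imwrite('pics/s5.png',im);cv2.imwrite('pics/s5c.png',cv2.resize(im[130:290,170:370],(750,600)))"
```

```text
t 45.35 tcp [0.6352 0.0841 0.1366] psi -0.04 tilt [-0.0005  0.0003] w 0.421 F [-0.3  0.5 -0.6] grip 25.3 j [0.13 0.47 1.68 0.   0.99 0.13]
shift [-0.042  0.06   0.765]
station tcp [0.0036 0.0915 0.1366]
```

View pics/s5c.png

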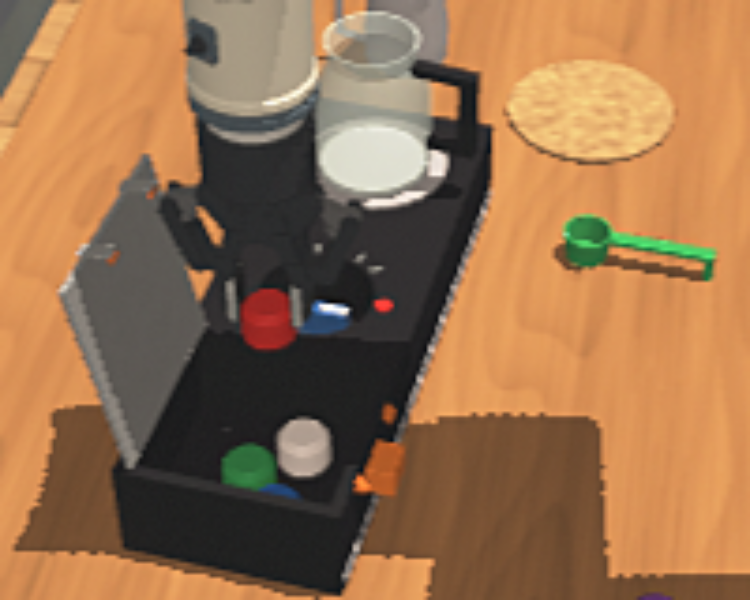

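Call:
send_rows(motion=[-0.04,0.03,0.25,0,0,0,-0.04,0.03,0.5,0,0,0,-0.04,0.03,0.75,0,0,0,-0.04,0.03,0.75,0,0,0])

```text
clock: 45.95
eef_pos: [0.636, 0.0818, 0.0606]
ee_rot: [-0.001, 0.706, 0.708, -0.001]
contact_force: [-0.0, 0.1, 0.2]
width: 0.421
grip_force: 25.3
```

Call:
send_rows(motion=[0,0,0,0,0,0,0,0,0,0,0,0,0,0,0,0,0,0,0,0,0,0,0,0,0,0,-0.4,0,0,0,0,0,-0.9,0,0,0,0,0,-1,0,0,0,0,0,-1,0,0,0], claw=0.1)

```text
clock: 46.95
eef_pos: [0.6388, 0.0805, 0.163]
ee_rot: [0.001, 0.707, 0.707, 0.001]
contact_force: [0.8, -0.2, -0.7]
width: 0.548
grip_force: 0.0
```

Call:
send_rows(motion=[0,0,-0.5,0,0,0,0,0,-1,0,0,-0.05,0,0,-1,0,0,-0.1,0,0,-1,0,0,-0.15,0,0,-1,0,0,-0.2,0,0,-1,0,0,-0.25,0,0,-1,0,0,-0.3,0,0,-1,0,0,-0.35,0,0,-1,0,0,-0.4,0,0,-1,0,0,-0.467,0,0,-1,0,0,-0.467], claw=-1)

```text
clock: 48.32
eef_pos: [0.6377, 0.0804, 0.2604]
ee_rot: [-0.001, 0.052, 0.999, -0.0]
contact_force: [-1.1, 0.4, 0.5]
width: 0.001
grip_force: 0.0
```

```bash
python3 -c "
from cov import *
from pods import pods
sta([.135,.13,.275]); cover('top'); im=cover('side'); pods()
cv2.imwrite('pics/s6c.png',cv2.resize(im[130:290,170:370],(750,600)))"
```

```text
t 48.33 tcp [0.6377 0.0804 0.2604] psi 84.09 tilt [-0.002  -0.0001] w 0.001 F [-1.1  0.4  0.5] grip 0.0 j [ 0.12  0.36  1.56  0.    1.23 -1.34]
shift [-1.285  0.418 -0.149]
station tcp [0.0065 0.088  0.2604]
top cover pts 40 angle [1.427 1.449 1.458] x [-0.031  0.005] z [0.394 0.65 ]
side cover pts 2709 angle [1.356 1.454 1.748] x [-0.084  0.094] z [0.089 0.682]
top red 166 ray [0.4338 0.3842] top pts [0.4337 0.3837 0.0432]
top purple 86 ray [0.3542 0.2079] top pts [0.3534 0.2072 0.0326]
side red 501 ray [0.4295 0.3878] top pts [0.4307 0.3869 0.0389]
side purple 220 ray [0.3519 0.215 ] top pts [0.3525 0.209  0.0291]
```

View pics/s6c.png

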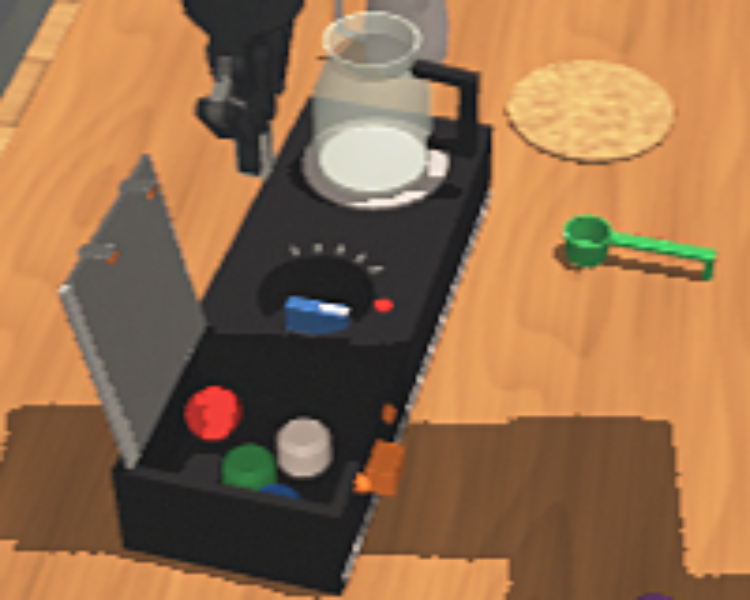

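Call:
send_rows(motion=[0,0,-0.3,0,0,0,-0.5,0.2,-0.3,0,0,0,-1,0.42,-0.3,0,0,0,-1,0.42,-0.3,0,0,0,-1,0.42,-0.3,0,0,0])

```text
clock: 49.15
eef_pos: [0.7416, 0.1119, 0.2917]
ee_rot: [-0.0, 0.052, 0.999, -0.0]
contact_force: [-0.2, 0.5, -0.9]
width: 0.003
grip_force: 0.0
```

Call:
send_rows(motion=[-0.28,0,0,0,0,0,-0.28,0,0,0,0,0,-0.28,0,0.3,0,0,0,-0.28,0,0.6,0,0,0,-0.28,0,0.9,0,0,0,-0.28,0,0.9,0,0,0])

```text
clock: 49.9
eef_pos: [0.7674, 0.1087, 0.2004]
ee_rot: [-0.002, 0.052, 0.999, -0.0]
contact_force: [-1.3, 0.2, -0.1]
width: -0.001
grip_force: 0.0
```

Call:
send_rows(motion=[0.15,0,0,0,0,0,0.3,0,0,0,0,0,0.42,0,-0.02,0,0,0,0.55,0,-0.05,0,0,0,0.66,0,-0.06,0,0,0,0.78,0,-0.07,0,0,0,0.88,0,-0.07,0,0,0,0.98,0,-0.06,0,0,0])

```text
clock: 50.9
eef_pos: [0.6721, 0.1193, 0.2084]
ee_rot: [0.001, 0.051, 0.999, 0.0]
contact_force: [1.5, -0.7, 0.6]
width: -0.003
grip_force: 0.3
```

Call:
send_rows(motion=[0.1,0,0.03,0,0,0,0.2,0,0.08,0,0,0,0.29,0,0.13,0,0,0,0.375,0,0.19,0,0,0,0.45,0,0.26,0,0,0,0.515,0,0.33,0,0,0,0.58,0,0.4,0,0,0,0.645,0,0.47,0,0,0,0.69,0,0.55,0,0,0,0.735,0,0.64,0,0,0,0.775,0,0.73,0,0,0,0.815,0,0.82,0,0,0,0.845,0,0.94,0,0,0,0.845,0,0.94,0,0,0])

```text
clock: 52.65
eef_pos: [0.5877, 0.1278, 0.1131]
ee_rot: [-0.001, 0.051, 0.999, -0.0]
contact_force: [-0.2, 0.6, 0.5]
width: 0.002
grip_force: 0.1
```

```bash
python3 cov.py
```

```text
t 52.65 tcp [0.5877 0.1278 0.1131] psi 84.11 tilt [-0.0011 -0.0002] w 0.002 F [-0.2  0.6  0.5] grip 0.1 j [ 0.21  0.45  1.78  0.    0.91 -1.26]
station tcp [-0.0481  0.1299  0.1131]
side cover pts 2043 angle [0.233 0.82  1.321] x [-0.096  0.064] z [0.086 0.53 ]
top cover pts 174 angle [0.209 0.258 1.297] x [-0.08   0.071] z [0.074 0.503]
```

Call:
send_rows(motion=[0,0,-0.15,0,0,0,0.13,0,-0.15,0,0,0,0.26,0,-0.15,0,0,0,0.26,0,-0.05,0,0,0,0.26,0,0.05,0,0,0,0.26,0,0.14,0,0,0,0.26,0,0.2,0,0,0,0.26,0,0.25,0,0,0,0.26,0,0.28,0,0,0,0.26,0,0.3,0,0,0,0.26,0,0.3,0,0,0])

```text
clock: 54.12
eef_pos: [0.5629, 0.1305, 0.0842]
ee_rot: [0.0, 0.051, 0.999, 0.0]
contact_force: [-0.9, 0.4, 0.9]
width: 0.0
grip_force: 0.4
```

```bash
python3 cov.py
```

```text
t 54.12 tcp [0.5629 0.1305 0.0842] psi 84.1 tilt [0.0008 0.0002] w 0.0 F [-0.9  0.4  0.9] grip 0.4 j [ 0.23  0.46  1.85 -0.    0.83 -1.24]
station tcp [-0.0731  0.1301  0.0842]
side cover pts 1637 angle [1.000e-03 4.000e-02 1.242e+00] x [-0.097  0.065] z [0.081 0.475]
top cover pts 116 angle [-0.029  0.063  1.225] x [-0.087  0.072] z [0.072 0.473]
```

Call:
send_rows(motion=[0,0,0.02,0,0,0,0,0,0.04,0,0,0,0,0,0.04,0,0,0])

```text
clock: 54.6
eef_pos: [0.5631, 0.1306, 0.0803]
ee_rot: [0.001, 0.051, 0.999, 0.0]
contact_force: [0.4, -0.7, 1.7]
width: 0.001
grip_force: 0.9
```

Call:
send_rows(motion=[0,0,0.01,0,0,0,0,0,0.02,0,0,0,0,0,0.02,0,0,0])

```text
clock: 54.98
eef_pos: [0.5631, 0.1306, 0.08]
ee_rot: [0.001, 0.051, 0.999, 0.0]
contact_force: [-5.8, -1.5, 19.4]
width: 0.001
grip_force: 9.8
```

```bash
python3 cov.py
```

```text
t 54.98 tcp [0.5631 0.1306 0.08  ] psi 84.1 tilt [0.0015 0.0003] w 0.001 F [-5.8 -1.5 19.4] grip 9.8 j [ 0.23  0.47  1.85 -0.    0.82 -1.24]
station tcp [-0.0729  0.1302  0.08  ]
side cover pts 1556 angle [-0.03   0.013  1.241] x [-0.096  0.065] z [0.078 0.479]
top cover pts 116 angle [-0.049  0.064  1.224] x [-0.087  0.072] z [0.073 0.47 ]
```

Call:
send_rows(motion=[0,0,-0.3,0,0,0,0,0,-0.6,0,0,0,0.5,0,-1,0,0,0,0.5,0,-1,0,0,0])

```text
clock: 55.58
eef_pos: [0.5119, 0.1361, 0.1806]
ee_rot: [0.002, 0.051, 0.999, 0.001]
contact_force: [0.4, 1.1, 0.6]
width: 0.001
grip_force: 0.0
```

Call:
send_rows(motion=[0.4,-0.4,-0.5,0,0,0,0.7,-0.8,-0.8,0,0,0,0.7,-1,-0.8,0,0,0,0.7,-1,-0.8,0,0,0], claw=-0.2)

```text
clock: 56.08
eef_pos: [0.4333, 0.0423, 0.2584]
ee_rot: [0.001, 0.053, 0.999, 0.0]
contact_force: [-0.7, 0.5, 1.3]
width: 0.4
grip_force: 0.0
```

```bash
python3 cov.py
cat > look.py <<'E'
from h import *
import sys
k=sys.argv[1]
im,D=vision.get_image("side"); cv2.imwrite(f"pics/side{k}.png",im); np.save(f"side{k}.npy",D); cv2.imwrite(f"pics/side{k}c.png",cv2.resize(im[80:290,170:420],(714,600)))
for l in("decanter","decanter_handle"):
    for r in vision.place_of("side",l)[:2]:print("side",l,round(r["conf"],2),np.round(r["point"],1))
im,D=vision.get_image("top"); cv2.imwrite(f"pics/top{k}.png",im); np.save(f"top{k}.npy",D)
for l in("decanter","decanter_handle","mat"):
    for r in vision.place_of("top",l)[:2]:
        print("top",l,round(r["conf"],2),np.round(r["point"],1),[np.round(at_z("top",r["point"],z),4) for z in(.006,.084,.174,.19)])
E
python3 look.py 7
```

```text
t 56.08 tcp [0.4333 0.0423 0.2584] psi 83.98 tilt [0.0022 0.0002] w 0.4 F [-0.7  0.5  1.3] grip 0.0 j [ 0.09  0.02  1.99 -0.    1.13 -1.37]
station tcp [-0.1928  0.0288  0.2584]
side cover pts 1262 angle [0.014 0.038 0.068] x [-0.088  0.065] z [0.083 0.092]
top cover pts 933 angle [-0.02   0.03   0.093] x [-0.081  0.071] z [0.076 0.097]
side decanter 0.97 [269.  175.2]
side decanter_handle 0.59 [295.5 153.6]
top decanter 0.97 [332.1 187.4] [array([ 0.6137, -0.1731,  0.006 ]), array([ 0.6035, -0.1656,  0.084 ]), array([ 0.5917, -0.157 ,  0.174 ]), array([ 0.5896, -0.1555,  0.19  ])]
top decanter 0.74 [286.1 195.7] [array([ 0.5858, -0.0106,  0.006 ]), array([ 0.5768, -0.01  ,  0.084 ]), array([ 0.5664, -0.0094,  0.174 ]), array([ 0.5645, -0.0093,  0.19  ])]
top decanter_handle 0.7 [327.4 205.7] [array([ 0.549 , -0.1554,  0.006 ]), array([ 0.5416, -0.1487,  0.084 ]), array([ 0.533 , -0.1409,  0.174 ]), array([ 0.5315, -0.1396,  0.19  ])]
top mat 0.59 [390.1 234.2] [array([ 0.447 , -0.3726,  0.006 ]), array([ 0.4438, -0.3567,  0.084 ]), array([ 0.4402, -0.3383,  0.174 ]), array([ 0.4396, -0.3351,  0.19  ])]
top mat 0.32 [283.4 196.7] [array([ 0.5823, -0.0011,  0.006 ]), array([ 0.5735, -0.0009,  0.084 ]), array([ 0.5632, -0.0007,  0.174 ]), array([ 0.5614, -0.0007,  0.19  ])]
```

View pics/side7c.png

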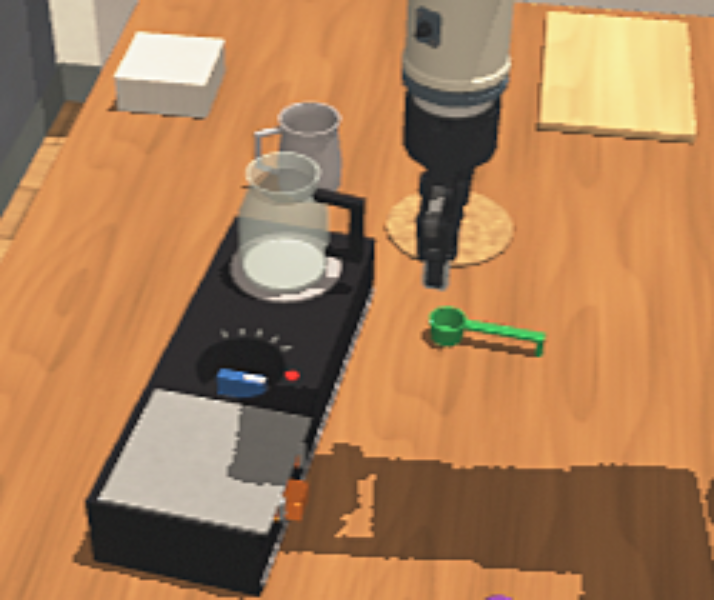

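```bash
cat > m2.py <<'E'
from h import *
for k in("0","7"):
    for n in("side","top"):
        im=cv2.imread(f"pics/{n}{k}.png"); D=np.load(f"{n}{k}.npy"); P=cloud(n,D); S=R.from_euler('z',-YAW).apply((P-O).reshape(-1,3)).reshape(P.shape)
        hsv=cv2.cvtColor(im,cv2.COLOR_BGR2HSV)
        m=(abs(S[...,1]-.13)<.06)&(S[...,0]>-.08)&(S[...,0]<.055)&(S[...,2]>.07)&(S[...,2]<.12)&(hsv[...,1]<45)&(hsv[...,2]>60)
        q=S[m]; c=np.polyfit(q[:,0],q[:,2],1); print(k,n,"cover slope",round(-c[0],4),"z at front",round(np.polyval(c,-.08),4),"hinge",round(np.polyval(c,.067),4))
        # handle: dark, high
        m=(P[...,2]>.13)&(P[...,2]<.205)&(hsv[...,2]<60)&(abs(S[...,1]+.16)<.05)&(S[...,0]<-.04)&(S[...,0]>-.12); q=P[m]
        if len(q): print("  handle",len(q),"world",np.round(np.percentile(q,[5,50,95],axis=0),4).tolist(),"sta",np.round(np.median(S[m],0),4)); 
        # plate / base
im=cv2.imread("pics/top0.png"); hsv=cv2.cvtColor(im,cv2.COLOR_BGR2HSV).astype(int); D=np.load("top0.npy")
for n,box in(("top",(355,425,200,270)),("side",(290,370,135,185))):
    im=cv2.imread(f"pics/{n}0.png"); u0,u1,v0,v1=box; lab=cv2.cvtColor(im,cv2.COLOR_BGR2LAB).astype(float)[v0:v1,u0:u1]
    sat=cv2.cvtColor(im,cv2.COLOR_BGR2HSV)[v0:v1,u0:u1,1]
    t,mk=cv2.threshold(cv2.GaussianBlur(sat,(3,3),0),0,255,cv2.THRESH_BINARY_INV+cv2.THRESH_OTSU); 
    kk,l,st,c=cv2.connectedComponentsWithStats(cv2.morphologyEx(mk,cv2.MORPH_OPEN,np.ones((3,3)))); i=1+st[1:,4].argmax(); ys,xs=np.nonzero(l==i)
    W=np.array([at_z(n,(x+u0,y+v0),.006)[:2] for x,y in zip(xs,ys)]); hull=cv2.convexHull((W*1000).astype(np.float32)); print(n,"mat thr",t,len(W),np.round(W.mean(0),4),cv2.fitEllipse(hull))
E
python3 m2.py
```

```text
0 side cover slope 0.0022 z at front 0.0877 hinge 0.0873
  handle 141 world [[0.5232, -0.1493, 0.1335], [0.5317, -0.1399, 0.1787], [0.5612, -0.1347, 0.1939]] sta [-0.0763 -0.1417  0.1787]
0 top cover slope 0.0042 z at front 0.0872 hinge 0.0866
  handle 58 world [[0.5223, -0.1512, 0.1435], [0.5365, -0.1442, 0.1898], [0.5617, -0.1359, 0.1979]] sta [-0.0708 -0.1456  0.1898]
7 side cover slope 0.0058 z at front 0.0878 hinge 0.087
  handle 136 world [[0.5234, -0.1508, 0.135], [0.5322, -0.1405, 0.1806], [0.5622, -0.1348, 0.1927]] sta [-0.0753 -0.1423  0.1806]
7 top cover slope 0.0083 z at front 0.0874 hinge 0.0861
  handle 61 world [[0.5218, -0.1513, 0.1335], [0.5369, -0.1444, 0.1887], [0.5619, -0.136, 0.1944]] sta [-0.0702 -0.1453  0.1887]
top mat thr 175.0 1448 [ 0.4461 -0.3683] ((446.41009521484375, -368.1866149902344), (148.11083984375, 149.2402801513672), 8.680356979370117)
side mat thr 88.0 243 [ 0.5426 -0.2753] ((541.3992309570312, -272.8388366699219), (35.74367904663086, 161.39012145996094), 8.593997955322266)
```

```bash
cat > m3.py <<'E'
from h import *
A={}
for n in("side","top"):
    L=[];B=[]
    for k in("0","7"):
        im=cv2.imread(f"pics/{n}{k}.png"); D=np.load(f"{n}{k}.npy"); P=cloud(n,D); V=cv2.cvtColor(im,cv2.COLOR_BGR2HSV)[...,2]
        m=(P[...,2]<.21)&(V<60)&(P[...,0]<.575)&(P[...,0]>.505)&(abs(P[...,1]+.145)<.035)
        L.append(P[m&(P[...,2]>.172)]); B.append(P[m&(P[...,2]>.125)&(P[...,2]<.170)])
        if k=="0": # top view pixels projected on arm top plane z=.191
            v,u=np.nonzero(m&(P[...,2]>.172)); W=np.array([at_z(n,p,.191)[:2] for p in zip(u,v)]); 
            c=W.mean(0); d=np.linalg.svd(W-c)[2][0]; d*=-np.sign(d[0]); print(n,"pix on z=.191: mean",np.round(c,4),"dir deg",round(np.degrees(np.arctan2(d[1],d[0])),1),"extent",np.round([((W-c)@d).min(),((W-c)@d).max()],4),"end",np.round(c+d*((W-c)@d).max(),4))
    L=np.vstack(L);B=np.vstack(B); c=L[:,:2].mean(0); d=np.linalg.svd(L[:,:2]-c)[2][0]; d*=-np.sign(d[0]); t=(L[:,:2]-c)@d
    print(n,"arm mean",np.round(c,4),"dir",round(np.degrees(np.arctan2(d[1],d[0])),1),"ends",np.round(c+d*np.percentile(t,3),4),np.round(c+d*np.percentile(t,97),4),"zmax",round(np.percentile(L[:,2],95),4))
    print(n,"bar",len(B),np.round(np.percentile(B,[10,50,90],axis=0),4).tolist() if len(B) else None)
E
python3 m3.py
python3 - <<'E'
import cv2
a=cv2.imread("pics/top7.png")[165:220,300:365]; b=cv2.imread("pics/side7.png")[130:200,235:320]
cv2.imwrite("pics/h7.png",cv2.hconcat([cv2.resize(a,(414,350),interpolation=cv2.INTER_NEAREST),cv2.resize(b,(386,350)[:2] if False else (386,350),interpolation=cv2.INTER_NEAREST)]))
E
```

```text
side pix on z=.191: mean [ 0.5436 -0.139 ] dir deg 149.4 extent [-0.0307  0.0318] end [ 0.5163 -0.1228]
side arm mean [ 0.5443 -0.1432] dir 166.3 ends [ 0.5688 -0.1492] [ 0.5236 -0.1382] zmax 0.194
side bar 165 [[0.5234, -0.1458, 0.1263], [0.5311, -0.1395, 0.139], [0.5515, -0.1351, 0.1625]]
top pix on z=.191: mean [ 0.5414 -0.1444] dir deg 167.4 extent [-0.028   0.0207] end [ 0.5212 -0.1399]
top arm mean [ 0.5416 -0.1446] dir 168.0 ends [ 0.5667 -0.1499] [ 0.5228 -0.1406] zmax 0.1971
top bar 22 [[0.5218, -0.144, 0.127], [0.525, -0.1398, 0.1378], [0.5489, -0.1357, 0.166]]
```

View pics/h7.png

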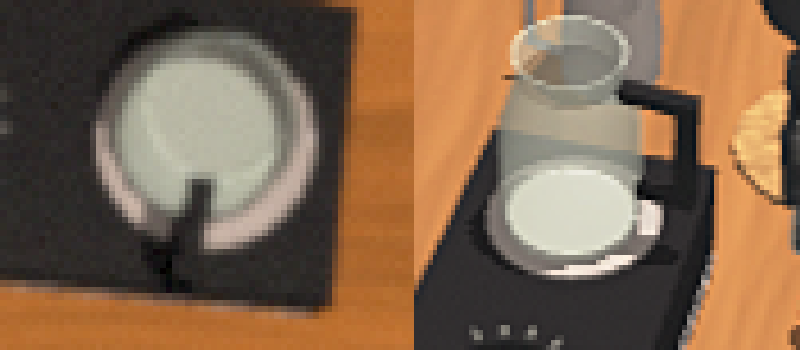

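Call:
send_rows(motion=[-0.3,-0.45,0,0,0,0.02,-0.6,-0.9,0,0,0,0.05,-0.6,-0.9,0,0,0,0.05,-0.6,-0.9,0,0,0,0.05,-0.6,-0.9,0,0,0,0.05])

```text
clock: 57.15
eef_pos: [0.483, -0.0514, 0.2581]
ee_rot: [0.0, 0.129, 0.992, 0.0]
contact_force: [0.6, 0.4, 0.3]
width: 0.396
grip_force: 0.0
```

```bash
python3 -c "
from h import *; tell([.5293,-.1412,.155],75)"
```

```text
t 57.15 tcp [ 0.483  -0.0514  0.2581] psi 75.18 tilt [0.0004 0.0005] w 0.396 F [0.6 0.4 0.3] grip 0.0 j [-0.11  0.11  1.89  0.    1.14 -1.42]
shift [-0.677 -0.751  1.031]
turn 0.001
```

Call:
send_rows(motion=[-0.34,-0.37,0,0,0,0,-0.68,-0.75,0,0,0,0,-0.68,-0.75,0,0,0,0,-0.68,-0.75,0,0,0,0,-0.68,-0.75,0.3,0,0,0,-0.68,-0.75,0.5,0,0,0,-0.68,-0.75,0.5,0,0,0])

```text
clock: 58.02
eef_pos: [0.5285, -0.1406, 0.2072]
ee_rot: [-0.001, 0.129, 0.992, 0.0]
contact_force: [0.2, 0.6, 0.5]
width: 0.398
grip_force: 0.0
```

Call:
send_rows(motion=[0,0,0.1,0,0,0,0,0,0.2,0,0,0,0,0,0.3,0,0,0,0,0,0.4,0,0,0,0,0,0.48,0,0,0,0,0,0.53,0,0,0,0,0,0.53,0,0,0])

```text
clock: 58.9
eef_pos: [0.5298, -0.1422, 0.1549]
ee_rot: [0.0, 0.13, 0.992, 0.0]
contact_force: [0.2, 0.2, 0.2]
width: 0.396
grip_force: 0.0
```

```bash
python3 -c "
from h import *; tell([.5293,-.1412,.155],75)
im,D=vision.get_image('side');cv2.imwrite('pics/s8.png',im);cv2.imwrite('pics/s8c.png',cv2.resize(im[100:200,235:335],(600,600),interpolation=cv2.INTER_CUBIC))"
```

```text
t 58.9 tcp [ 0.5298 -0.1422  0.1549] psi 75.1 tilt [0.0003 0.0004] w 0.396 F [0.2 0.2 0.2] grip 0.0 j [-0.27  0.32  1.87  0.    0.95 -1.58]
shift [ 0.008  0.008 -0.001]
turn 0.001
```

View pics/s8c.png

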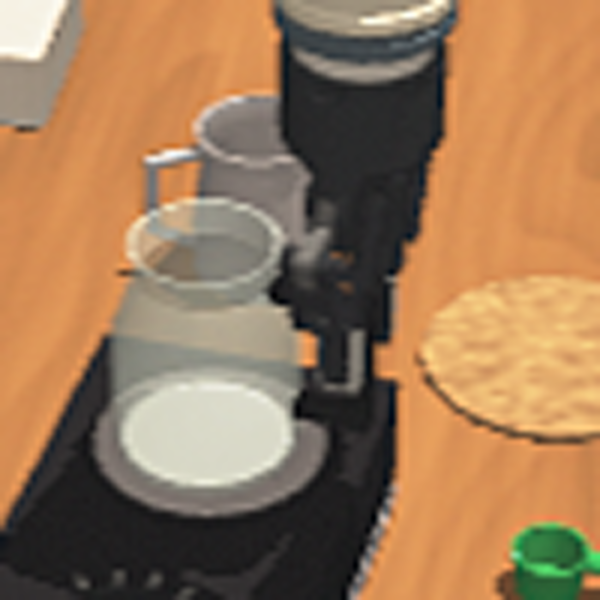

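Call:
send_rows(motion=[0,0.008,0,0,0,0,0,0.008,0,0,0,0,0,0.008,0,0,0,0,0,0.008,0,0,0,0,0,0.008,0,0,0,0,0,0.008,0,0,0,0,0,0.008,0,0,0,0,0,0.008,0,0,0,0], claw=-1, grip_force=25)

```text
clock: 59.95
eef_pos: [0.5304, -0.1415, 0.1556]
ee_rot: [0.001, 0.13, 0.992, 0.0]
contact_force: [-0.9, 0.0, 4.5]
width: 0.148
grip_force: 26.0
```

Call:
send_rows(motion=[0,0,0,0,0,0,0,0,0,0,0,0,0,0,0,0,0,0,0,0,0,0,0,0], grip_force=100)

```text
clock: 60.45
eef_pos: [0.5304, -0.1415, 0.1557]
ee_rot: [0.001, 0.13, 0.992, 0.0]
contact_force: [-1.7, 0.5, 6.5]
width: 0.138
grip_force: 97.2
```

```bash
python3 -c "
from h import *; tell()"
```

```text
t 60.45 tcp [ 0.5304 -0.1415  0.1557] psi 75.1 tilt [0.0014 0.0001] w 0.138 F [-1.7  0.5  6.5] grip 97.2 j [-0.26  0.32  1.87  0.    0.95 -1.57]
```

Gripped on the 13 mm bar. Lift gently and check.

Call:
send_rows(motion=[0,0,-0.03,0,0,0,0,0,-0.08,0,0,0,0,0,-0.15,0,0,0,0,0,-0.23,0,0,0,0,0,-0.32,0,0,0,0,0,-0.4,0,0,0,0,0,-0.4,0,0,0,0,0,-0.4,0,0,0])

```text
clock: 61.45
eef_pos: [0.53, -0.1414, 0.1951]
ee_rot: [0.0, 0.13, 0.992, 0.0]
contact_force: [-0.1, -0.3, -4.0]
width: 0.137
grip_force: 97.2
```

```bash
python3 -c "
from h import *; tell()
for n in('side','top'):
    im,D=vision.get_image(n);cv2.imwrite(f'pics/{n}9.png',im);np.save(f'{n}9.npy',D)
    for r in vision.place_of(n,'decanter')[:1]: print(n,r,[np.round(at_z(n,r['point'],z),4) for z in(.084,.124)])
im=cv2.imread('pics/side9.png');cv2.imwrite('pics/s9c.png',cv2.resize(im[80:210,225:355],(600,600),interpolation=cv2.INTER_CUBIC))"
```

```text
t 61.45 tcp [ 0.53   -0.1414  0.1951] psi 75.1 tilt [0.0007 0.0003] w 0.137 F [-0.1 -0.3 -4. ] grip 97.2 j [-0.26  0.27  1.83  0.    1.03 -1.57]
side {'point': [268.5, 166.9], 'conf': 0.94} [array([ 0.613 , -0.1918,  0.084 ]), array([ 0.6033, -0.1404,  0.124 ])]
top {'point': [332.9, 185.3], 'conf': 0.59} [array([ 0.6106, -0.1684,  0.084 ]), array([ 0.6052, -0.1645,  0.124 ])]
```

View pics/s9c.png

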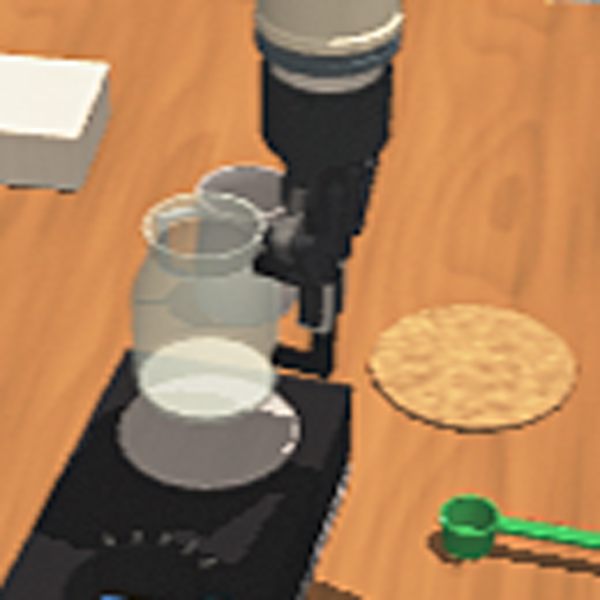

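Call:
send_rows(motion=[0.02,-0.04,-0.01,0,0,0,0.06,-0.13,-0.02,0,0,0,0.11,-0.26,-0.02,0,0,0,0.17,-0.4,-0.02,0,0,0,0.23,-0.54,-0.02,0,0,0,0.29,-0.69,-0.02,0,0,0,0.35,-0.84,-0.02,0,0,0,0.41,-0.98,-0.02,0,0,0])

```text
clock: 62.65
eef_pos: [0.4647, -0.2266, 0.1972]
ee_rot: [0.0, 0.13, 0.992, 0.0]
contact_force: [0.4, 0.2, -2.7]
width: 0.136
grip_force: 97.3
```

Call:
send_rows(motion=[0.06,-0.15,0,0,0,0,0.12,-0.3,0,0,0,0,0.18,-0.44,0,0,0,0,0.24,-0.58,0,0,0,0,0.3,-0.71,0,0,0,0,0.35,-0.83,0,0,0,0,0.39,-0.93,0,0,0,0,0.42,-1,0,0,0,0])

```text
clock: 63.65
eef_pos: [0.3987, -0.312, 0.1971]
ee_rot: [0.0, 0.13, 0.992, 0.0]
contact_force: [0.1, 0.5, -2.7]
width: 0.134
grip_force: 97.3
```

Call:
send_rows(motion=[0.04,-0.09,0.02,0,0,0,0.09,-0.21,0.05,0,0,0,0.13,-0.31,0.12,0,0,0,0.16,-0.38,0.21,0,0,0,0.178,-0.415,0.3,0,0,0,0.178,-0.415,0.4,0,0,0,0.178,-0.415,0.5,0,0,0,0.178,-0.415,0.6,0,0,0,0.178,-0.415,0.68,0,0,0,0.178,-0.415,0.7,0,0,0,0.178,-0.415,0.7,0,0,0])

```text
clock: 65.03
eef_pos: [0.3713, -0.347, 0.1271]
ee_rot: [0.0, 0.13, 0.992, 0.0]
contact_force: [0.6, -0.2, -2.3]
width: 0.137
grip_force: 97.3
```

```bash
python3 -c "
from h import *; tell([.371,-.3467,.0785],75)
for n in('side','top'):
    im,D=vision.get_image(n);cv2.imwrite(f'pics/{n}10.png',im);np.save(f'{n}10.npy',D)
    for r in vision.place_of(n,'decanter')[:1]: print(n,r,[np.round(at_z(n,r['point'],z),4) for z in(.045,.055)])
    print(n,[ (r['point'],round(r['conf'],2)) for r in vision.place_of(n,'mat')[:2]])"
```

```text
t 65.03 tcp [ 0.3713 -0.347   0.1271] psi 75.11 tilt [0.0009 0.0002] w 0.137 F [ 0.6 -0.2 -2.3] grip 97.3 j [-0.76  0.31  1.97  0.    0.86 -2.07]
shift [0.004 0.002 0.486]
turn 0.001
side {'point': [326.4, 146.1], 'conf': 0.83} [array([ 0.4509, -0.3855,  0.045 ]), array([ 0.4503, -0.3712,  0.055 ])]
side [([325.6, 159.2], 0.66)]
top {'point': [393.2, 237.0], 'conf': 0.81} [array([ 0.4357, -0.375 ,  0.045 ]), array([ 0.4354, -0.3729,  0.055 ])]
top [([387.8, 235.9], 0.85), ([286.1, 180.8], 0.73)]
```

Call:
send_rows(motion=[0,0,0.1,0,0,0,0,0,0.2,0,0,0,0,0,0.3,0,0,0,0,0,0.38,0,0,0,0,0,0.44,0,0,0,0,0,0.47,0,0,0,0,0,0.485,0,0,0,0,0,0.49,0,0,0,0,0,0.49,0,0,0])

```text
clock: 66.45
eef_pos: [0.3714, -0.3471, 0.0783]
ee_rot: [0.001, 0.13, 0.992, 0.0]
contact_force: [0.0, 0.2, -1.8]
width: 0.137
grip_force: 97.4
```

Call:
send_rows(motion=[0,0,0.004,0,0,0,0,0,0.004,0,0,0])

```text
clock: 66.7
eef_pos: [0.3714, -0.3471, 0.0779]
ee_rot: [0.001, 0.13, 0.992, 0.0]
contact_force: [-0.6, -0.6, -0.3]
width: 0.134
grip_force: 97.7
```

```bash
python3 -c "
from h import *; tell()"
```

```text
t 66.7 tcp [ 0.3714 -0.3471  0.0779] psi 75.1 tilt [ 0.0012 -0.    ] w 0.134 F [-0.6 -0.6 -0.3] grip 97.7 j [-0.76  0.38  2.    0.    0.75 -2.07]
```

Call:
send_rows(motion=[0,0,0.004,0,0,0,0,0,0.004,0,0,0,0,0,0.004,0,0,0], grip_force=25)

```text
clock: 67.08
eef_pos: [0.3713, -0.347, 0.0777]
ee_rot: [0.001, 0.13, 0.992, 0.0]
contact_force: [-0.9, 1.7, 4.9]
width: 0.138
grip_force: 98.7
```

Call:
send_rows(motion=[0,0,0,0,0,0,0,0,0,0,0,0,0,0,0,0,0,0,0,0,0,0,0,0,0,0,0,0,0,0], claw=-0.2)

```text
clock: 67.7
eef_pos: [0.3713, -0.347, 0.0772]
ee_rot: [0.0, 0.13, 0.992, 0.0]
contact_force: [0.1, 0.3, 0.4]
width: 0.401
grip_force: 0.0
```

Call:
send_rows(motion=[0,0,-0.1,0,0,0,0,0,-0.25,0,0,0,0,0,-0.4,0,0,0,0,0,-0.7,0,0,0,0,0,-1,0,0,0,0,0,-1,0,0,0])

```text
clock: 68.45
eef_pos: [0.3725, -0.3482, 0.1804]
ee_rot: [0.003, 0.13, 0.992, -0.001]
contact_force: [0.0, 0.7, -0.1]
width: 0.399
grip_force: 0.0
```

Call:
send_rows(motion=[0,0.2,-0.5,0,0,0,0,0.5,-0.7,0,0,0,0,1,-0.7,0,0,0,0,1,-0.7,0,0,0,0,1,-0.7,0,0,0])

```text
clock: 69.08
eef_pos: [0.3967, -0.2504, 0.2471]
ee_rot: [0.0, 0.129, 0.992, 0.0]
contact_force: [-0.6, -0.5, -0.9]
width: 0.397
grip_force: 0.0
```

Call:
send_rows(motion=[0,0.5,0,0,0,0,0,1,0,0,0,0,0,1,0,0,0,0,0,1,0,0,0,0])

```text
clock: 69.58
eef_pos: [0.4225, -0.1546, 0.2471]
ee_rot: [0.0, 0.13, 0.992, -0.0]
contact_force: [-1.0, -0.4, -0.1]
width: 0.398
grip_force: 0.0
```

```bash
python3 cov.py; python3 d.py 11 | grep -v "^t "; python3 -c "
from h import *
from pods import pods
pods(ns=('side',))
for n in('side','top'):
    im=cv2.imread(f'pics/{n}11.png')
    for l in('decanter','mat','mug','pitcher','scoop'):
        for r in vision.place_of(n,l)[:1]: print(n,l,round(r['conf'],2),np.round(r['point'],1),np.round(at_z(n,r['point'],.006 if l in('decanter','mat') else 0),4))
im=cv2.imread('pics/side11.png')[80:300,170:430]; cv2.imwrite('pics/fin.png',cv2.resize(im,(709,600)))"
```

```text
t 69.58 tcp [ 0.4225 -0.1546  0.2471] psi 75.11 tilt [ 0.0004 -0.0002] w 0.398 F [-1.  -0.4 -0.1] grip 0.0 j [-0.35  0.06  1.97 -0.    1.11 -1.66]
station tcp [-0.183  -0.1682  0.2471]
side cover pts 1253 angle [0.014 0.037 0.069] x [-0.087  0.065] z [0.083 0.092]
top cover pts 942 angle [-0.021  0.032  0.093] x [-0.082  0.07 ] z [0.076 0.097]
top dot 22 [282.9 197.1] [0.5726 0.0008 0.08  ]
top blue 27 [284.9 179.2] [ 0.6355 -0.0067  0.067 ]
top white 13 [284.2 186.5] [ 0.6105 -0.0041  0.067 ]
side dot 18 [271.7 210.8] [ 0.5705 -0.0023  0.08  ]
side blue 119 [252.6 214. ] [0.623  0.0051 0.067 ]
side white 17 [258.5 211.9] [ 0.6084 -0.0059  0.067 ]
side white 36 [242.  220.2] [0.6467 0.0344 0.067 ]
side red 502 ray [0.4295 0.3879] top pts [0.4303 0.3866 0.0386]
side purple 220 ray [0.3518 0.2153] top pts [0.3524 0.2102 0.0279]
side decanter 0.62 [325.5 159. ] [ 0.4497 -0.3657  0.006 ]
side mat 0.62 [329.  159.4] [ 0.4379 -0.3654  0.006 ]
side mug 0.76 [225.6 367.4] [0.5995 0.4354 0.    ]
side pitcher 0.62 [277.8 144.8] [ 0.6233 -0.4304  0.    ]
side scoop 0.7 [341.3 200.2] [ 0.3831 -0.1701  0.    ]
top decanter 0.96 [391.4 236.2] [ 0.4399 -0.377   0.006 ]
top mat 0.81 [391.4 232.4] [ 0.4532 -0.3773  0.006 ]
top mug 0.69 [159.7 194.7] [0.5943 0.4366 0.    ]
top pitcher 0.78 [407.2 184.5] [ 0.6223 -0.4392  0.    ]
top scoop 0.52 [330.7 249.8] [ 0.3946 -0.1648  0.    ]
```

View pics/fin.png

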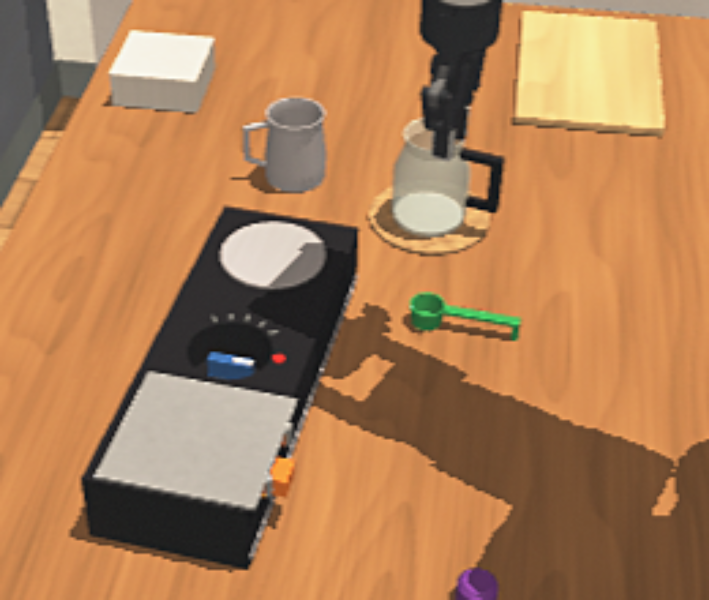

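```bash
python3 -c "
from cell import job_done; print(job_done())"
```

```text
the job is handed in; nothing more can be done
None
```

I handed the job in at about 70 s on the clock: the dial points at the red off dot, the four used pods are in the shut bin, and the empty decanter stands on the cork mat. The final pictures show all of this, with the mug, pitcher and scoop still in place. The bin cover reads level with its latched position at the start. The hand-in call returned no verdict.

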